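# Load the intake test sled and run it to its station

### The arm

A 6-joint arm with a two-finger parallel gripper is mounted at the origin on the work surface. World frame = base frame: x ahead of the robot, y to its left, z up, the work surface at z = 0. Lengths are in m, angles in rad, forces in N, time in s.
With the tool pointing down it reaches from about 0.225 to 0.725 m from the base axis. Payload 3.1 kg.
Tool frame: the origin (TCP) lies between the finger pads; the fingertips stand 22 mm ahead of it and the grasp point (between the pads) lies 3 mm ahead of it; z points along the fingers, y is the line along which they close (so a half turn about z gives the same grasp; the last joint's range is limited). The gripper opens to 85 mm and grips with 20 to 120 N. Pads are 22 mm wide; open, the fingers measure 114 mm over their backs; the gripper's body (76 mm by 85 mm) begins 54 mm behind the grasp point. The pads swing forward as they close: fully open they stand 13 mm farther back than shut.
Start: joints at [1.082, 0.048, 0.099, 1.622, 0, 1.443], TCP at [0.185, 0.491, 0.253] pointing down, gripper open.
Joint ranges: [-2.91, 2.91], [-0.99, 1.94], [-1.21, 1.42], [-2.12, 2.29], [-1.49, 1.47], [-3.14, 3.14]. Speed limits (rad/s): [2.79, 2.79, 3.14, 3.14, 3.14, 3.14].

### API

Orientations are given as a unit quaternion [w, x, y, z].
In Python, from bench import robot gives the robot as it stands.
- The arm moves only by the tool arm_command, never from a script. Its argument "moves" is a list that holds one entry, the list of rows, each a list of 7 numbers: the opening in per cent of the stroke, from 0 (shut) to 100 (fully open), then the shift along the tool's x, y, z in mm, then the turn, a rotation vector about the tool's x, y, z in degrees. In form: [[[jaw, x, y, z, ax, ay, az], ...]]. A call has 1 to 12 rows; each row is the pose to reach, as a shift and turn from the pose commanded when the call began, along the tool's axes at that moment; what a row does not reach only later rows make up. A row lasts 1/10 s, in which the tool goes at most 50 mm and 8.59 degrees, less where a joint would pass 70% of its speed; a pose out of reach is approached as far as the arm can. A call with a gripper value outside its range is refused whole. The fingers move at their own pace and stop on an object; "grip_force" is the grip in N (left out, the last holds). Time passes only in rows, so rows that repeat a pose let the fingers close. It gives the time, the measured TCP pose, the force, the opening and the grip force at its end, in the units of the state.
- robot.state(): the state, without advancing time (a new reading comes with each control period).
- robot.capture(name): name is "side" or "top" or "wrist"; returns a dict with "image" (384x512x3 uint8, red, green, blue), "fovy" (degrees; the focal length in pixels is half the picture's height over the tangent of half this angle, whatever the lens; pixels are square), "cx", "cy" (the principal point, pixels), "pose" (4x4, takes a point from camera to world coordinates); the wrist camera has in their place "T_tool_cam" (4x4, takes a point from camera to tool coordinates, whose origin is the TCP and whose axes are the flange's). Camera axes: x right, y down, z forward; pixel columns grow to the right and rows downward; lengths in m; the calibration is good to about 2 mm. The wrist camera is an equidistant fisheye: a pixel r from the principal point sees the ray r / f radians off the axis. A picture is of the moment at which its call begins: read the wrist's pose just before it. There is no depth.
- robot.close_job(): hands the job in; it is judged then, once.
Trained networks look in the newest picture that a camera, given by its name, has taken for a name from the list of things; names that differ only in an ending like _2 or _b are one class to them, and where a whole thing is asked for, a point or a joint stands for the part that bears it (a point fixed in the world has none). Each returns a list of dicts, best first, with "conf" (0 to 1); they miss things now and then, are a little off and sometimes report something else, mostly with a low value. They report only what shows in the picture. A call takes as long as a camera call. They do not tell look-alikes from the thing itself.
- robot.search_frame(query, camera): "location" ([column, row] in pixels, amid what is visible of it).
- robot.outline_of(query, camera): "region" (384x512 bool, what is visible of it) and "location" ([column, row] in pixels, amid what is visible of it).
- robot.landmark_of(query, camera): "location" ([column, row] in pixels: a listed point, or the origin of a listed thing).
The state is a dict: "clock": time; "joint_positions": joint angles; "dq": joint speeds; "joint_torque": joint torques, N m; "ee_pos": TCP position; "tool_rot": TCP orientation; "wrist_force": force on the tool from outside, world axes, zero at the start; "moment": the same for the moment, N m; "width": finger opening in m; "grip_force": force on a finger pad.
Only numpy, scipy, OpenCV 4.12 (cv2) and the standard library are available. Lean on these libraries where they do the work, as an engineer would, in place of code of your own. Each camera call takes 0.05 s, during which the arm holds its last target. There are 200 camera calls.

### The job

Get the test sled ready. Tip all the balls out of the tall white tube into the sled's hopper: the tube is too tall to tip in one grip, so first lean it, mouth towards the hopper, on the pouring stand's ledge and let go, then take it again low down and finish the tip; afterwards stand the empty tube upright on the bare table again. Snap every intake axle on the table fully down into its own pair of clips on the sled (tube and axles in either order), and only when all is loaded push the sled along its rail until it drops into the next station's detent, without disturbing the carton, the parts bin or the screwdriver.

Things in the scene. Friction and masses are not known exactly. Their poses are not given: they have to be found in the camera images.
- tube: the tall white plastic tube, 220 mm high, 60 mm outside and 52 mm inside diameter, closed at the bottom (5 mm), open at the top, 0.18 kg without the balls; stands upright on the table at the start. Origin at the centre of its underside, z axis along the tube to the mouth
- tube_mouth (a point): centre of the tube's open mouth, 220 mm from its underside
- stand: fixed pouring stand at the sled's +y end, in line with the hopper. Origin on the table right below the ledge; tip towards its -y axis. The ledge is a 16 mm round steel bar along x, its axis 95 mm above the table at y = 0, between plywood cheeks (inner faces at x = +-37 mm, 26 mm deep in y, 130 mm high). A base board (8 mm thick, 110 mm wide) runs from y = -7 to +143 mm
- heel (a point): point on the stand's base board (8 mm above the table, 98 mm in +y behind the ledge) where the tube's lower edge stands when it leans over the ledge at 45 degrees, the bar touching it 131 mm up its side; there it stays by itself when let go. A 10 mm high batten 10 mm further back stops it from sliding away. Axes as the stand's
- hopper (a point): centre of the floor of the sled's open plywood hopper, on the robot's side of the sled, 104 mm along x by 200 mm along y inside; floor 25 mm above the table, walls 50 mm above the floor but only 25 mm at the +y end, where the tube comes over. Axes as the sled's: y along the rail, towards the stand
- carrier (a joint): travel of the sled along its rail in m, towards its -y: 0 is the end stop by the stand (loading end; starts at 0 to 0.012), 0.120 the next station, a sprung detent; the far end stop is at 0.170. Sliding takes about 1 N, entering or leaving the detent about 7 N more. In the detent the pointer on the sled's far (+x) side faces the second upright tab of the index strip
- push_plate (a point): middle of the upper edge of the grey push plate that stands on the far (+x) side of the sled: 12 mm thick along y, 36 mm wide along x, 80 mm high, its top 105 mm above the table; it can be pinched from above or pushed. Axes as the sled's
- clip0 (a point): a pair of black C-shaped spring clips on the sled, open upwards, one 40 mm either side of this point along x, each 12 mm wide. The point is where a seated axle has its centre, 40 mm above the deck; x along the rod, y along the rail. The 14 mm mouth must be forced: press the rod straight down (about 10 N) over the last 14 mm, onto the clip's floor. Pairs are 65 mm apart; any axle fits any pair
- clip1 (a point): as clip0, 65 mm further along the sled's +y
- clip2 (a point): as clip0, 130 mm further along the sled's +y
- axle0: an intake axle: 120 mm long, 18 mm thick aluminium rod with a black square hub (30 x 30 mm, 40 mm long) round its middle, 0.14 kg; all alike. Lies on a flat of its hub, so it does not roll. Origin at its very centre (15 mm above the table when lying), x along the rod. None throughout if absent in this run
- axle1: as axle0
- axle2: as axle0
- ball0: a dark rubber practice ball, 44 mm in diameter, 30 g, origin at its centre; the balls start inside the tall tube. There are three
- ball1: as ball0
- ball2: as ball0
- carton: a brown cardboard carton, 130 x 100 x 140 mm, a bystander to leave alone
- parts_bin: a yellow open parts bin, 110 x 150 x 70 mm, a bystander to leave alone
- driver: a screwdriver lying on the table, a bystander to leave alone
Mind the look-alikes: they are no part of the job. What is shaped like the axle1 but orange is not meant. What is shaped like the axle0 but red is not meant.

How it is judged:
On the way, in this order (a step that is already met when the one before it is completed fails the run):
1. the tube leans at rest on the stand, mouth over the ledge towards the hopper, with the gripper off it (angle between tube's own z axis and vertical between 0.5 and 1.1 rad and y of tube_mouth in the frame of stand below -0.02 m and y of tube in the frame of stand between 0.05 and 0.17 m and contact force between tube and stand above 0.2 N and contact force between the fingers and tube below 0.1 N and linear speed of tube below 0.03 m/s), for 0.3 s.
2. the tube, held in its lower half, is tipped past level, mouth down (angle between tube's own z axis and vertical above 1.65 rad and z of the grasp point in the frame of tube below 0.11 m and contact force between the fingers and tube above 1 N), for 0.2 s.
3. all is loaded at the loading end: balls in the hopper, axles snapped in the clips, the empty tube standing upright on the table, released (angle between tube's own z axis and vertical below 0.08 rad and height (world z) of tube between -0.005 and 0.005 m and contact force between the fingers and tube below 0.1 N and linear speed of tube below 0.03 m/s and x of ball0 in the frame of hopper between -0.052 and 0.052 m and y of ball0 in the frame of hopper between -0.1 and 0.1 m and z of each of ball0, ball1, ball2 in the frame of hopper below 0.035 m and x of ball1 in the frame of hopper between -0.052 and 0.052 m and y of ball1 in the frame of hopper between -0.1 and 0.1 m and x of ball2 in the frame of hopper between -0.052 and 0.052 m and y of ball2 in the frame of hopper between -0.1 and 0.1 m and ((x of axle0 in the frame of clip0 between -0.014 and 0.014 m and y of axle0 in the frame of clip0 between -0.004 and 0.004 m and z of axle0 in the frame of clip0 between -0.005 and 0.005 m and angle between the x axis of axle0 and the x axis of clip0, either way round below 0.1 rad) or (x of axle0 in the frame of clip1 between -0.014 and 0.014 m and y of axle0 in the frame of clip1 between -0.004 and 0.004 m and z of axle0 in the frame of clip1 between -0.005 and 0.005 m and angle between the x axis of axle0 and the x axis of clip1, either way round below 0.1 rad) or (x of axle0 in the frame of clip2 between -0.014 and 0.014 m and y of axle0 in the frame of clip2 between -0.004 and 0.004 m and z of axle0 in the frame of clip2 between -0.005 and 0.005 m and angle between the x axis of axle0 and the x axis of clip2, either way round below 0.1 rad)) and ((x of axle1 in the frame of clip0 between -0.014 and 0.014 m and y of axle1 in the frame of clip0 between -0.004 and 0.004 m and z of axle1 in the frame of clip0 between -0.005 and 0.005 m and angle between the x axis of axle1 and the x axis of clip0, either way round below 0.1 rad) or (x of axle1 in the frame of clip1 between -0.014 and 0.014 m and y of axle1 in the frame of clip1 between -0.004 and 0.004 m and z of axle1 in the frame of clip1 between -0.005 and 0.005 m and angle between the x axis of axle1 and the x axis of clip1, either way round below 0.1 rad) or (x of axle1 in the frame of clip2 between -0.014 and 0.014 m and y of axle1 in the frame of clip2 between -0.004 and 0.004 m and z of axle1 in the frame of clip2 between -0.005 and 0.005 m and angle between the x axis of axle1 and the x axis of clip2, either way round below 0.1 rad)) and ((x of axle2 in the frame of clip0 between -0.014 and 0.014 m and y of axle2 in the frame of clip0 between -0.004 and 0.004 m and z of axle2 in the frame of clip0 between -0.005 and 0.005 m and angle between the x axis of axle2 and the x axis of clip0, either way round below 0.1 rad) or (x of axle2 in the frame of clip1 between -0.014 and 0.014 m and y of axle2 in the frame of clip1 between -0.004 and 0.004 m and z of axle2 in the frame of clip1 between -0.005 and 0.005 m and angle between the x axis of axle2 and the x axis of clip1, either way round below 0.1 rad) or (x of axle2 in the frame of clip2 between -0.014 and 0.014 m and y of axle2 in the frame of clip2 between -0.004 and 0.004 m and z of axle2 in the frame of clip2 between -0.005 and 0.005 m and angle between the x axis of axle2 and the x axis of clip2, either way round below 0.1 rad)) and value of joint carrier below 0.04 m), for 0.3 s.
At the end, for the whole second after the job is handed in: sled in the detent (0.120 m, within 4 mm); every ball in the hopper; every axle in its own clips (4 mm sideways, 5 mm in height, 14 mm lengthwise, 0.1 rad); empty tube released, upright on the bare table (0.08 rad, 5 mm in height); all at rest (angle between tube's own z axis and vertical below 0.08 rad and height (world z) of tube between -0.005 and 0.005 m and contact force between the fingers and tube below 0.1 N and linear speed of tube below 0.03 m/s and x of ball0 in the frame of hopper between -0.052 and 0.052 m and y of ball0 in the frame of hopper between -0.1 and 0.1 m and z of each of ball0, ball1, ball2 in the frame of hopper below 0.035 m and x of ball1 in the frame of hopper between -0.052 and 0.052 m and y of ball1 in the frame of hopper between -0.1 and 0.1 m and x of ball2 in the frame of hopper between -0.052 and 0.052 m and y of ball2 in the frame of hopper between -0.1 and 0.1 m and ((x of axle0 in the frame of clip0 between -0.014 and 0.014 m and y of axle0 in the frame of clip0 between -0.004 and 0.004 m and z of axle0 in the frame of clip0 between -0.005 and 0.005 m and angle between the x axis of axle0 and the x axis of clip0, either way round below 0.1 rad) or (x of axle0 in the frame of clip1 between -0.014 and 0.014 m and y of axle0 in the frame of clip1 between -0.004 and 0.004 m and z of axle0 in the frame of clip1 between -0.005 and 0.005 m and angle between the x axis of axle0 and the x axis of clip1, either way round below 0.1 rad) or (x of axle0 in the frame of clip2 between -0.014 and 0.014 m and y of axle0 in the frame of clip2 between -0.004 and 0.004 m and z of axle0 in the frame of clip2 between -0.005 and 0.005 m and angle between the x axis of axle0 and the x axis of clip2, either way round below 0.1 rad)) and ((x of axle1 in the frame of clip0 between -0.014 and 0.014 m and y of axle1 in the frame of clip0 between -0.004 and 0.004 m and z of axle1 in the frame of clip0 between -0.005 and 0.005 m and angle between the x axis of axle1 and the x axis of clip0, either way round below 0.1 rad) or (x of axle1 in the frame of clip1 between -0.014 and 0.014 m and y of axle1 in the frame of clip1 between -0.004 and 0.004 m and z of axle1 in the frame of clip1 between -0.005 and 0.005 m and angle between the x axis of axle1 and the x axis of clip1, either way round below 0.1 rad) or (x of axle1 in the frame of clip2 between -0.014 and 0.014 m and y of axle1 in the frame of clip2 between -0.004 and 0.004 m and z of axle1 in the frame of clip2 between -0.005 and 0.005 m and angle between the x axis of axle1 and the x axis of clip2, either way round below 0.1 rad)) and ((x of axle2 in the frame of clip0 between -0.014 and 0.014 m and y of axle2 in the frame of clip0 between -0.004 and 0.004 m and z of axle2 in the frame of clip0 between -0.005 and 0.005 m and angle between the x axis of axle2 and the x axis of clip0, either way round below 0.1 rad) or (x of axle2 in the frame of clip1 between -0.014 and 0.014 m and y of axle2 in the frame of clip1 between -0.004 and 0.004 m and z of axle2 in the frame of clip1 between -0.005 and 0.005 m and angle between the x axis of axle2 and the x axis of clip1, either way round below 0.1 rad) or (x of axle2 in the frame of clip2 between -0.014 and 0.014 m and y of axle2 in the frame of clip2 between -0.004 and 0.004 m and z of axle2 in the frame of clip2 between -0.005 and 0.005 m and angle between the x axis of axle2 and the x axis of clip2, either way round below 0.1 rad)) and linear speed of each of axle0, axle1, axle2, ball0, ball1, ball2 below 0.05 m/s and value of joint carrier between 0.116 and 0.124 m and velocity of joint carrier below 0.01 m/s); the robot touches nothing.
It fails at once if the carton is shifted by more than 30 mm (distance of carton from where it was at the start of the episode above 0.03 m).
It fails at once if the parts bin is shifted by more than 30 mm (distance of parts_bin from where it was at the start of the episode above 0.03 m).
It fails at once if the screwdriver is shifted by more than 30 mm (distance of driver from where it was at the start of the episode above 0.03 m).
Of axle0, axle1, axle2 only 2 to 3 are there at a start; the rules pass over those that are not, and their reading is None.
At some moment in a run one of axle0, axle1, axle2 may be knocked a few centimetres aside while the robot is not near it.
It also fails if it takes over 210 s, if anything falls off the work surface, if the arm or the gripper's body presses on something with over 40 N, if the wrist force passes 120 N, or if a joint passes its speed limit or range.

## Working session

There is one attempt and no reset: what is moved stays moved. The work goes in short steps, Python scripts to look and compute and a tool call to move; the robot and the scene stay as the last step left them, time stands still between calls to the robot, and variables do not carry over. Pictures are saved under pics/ and viewed, at most 14 in all, crops included, and the job is handed in when it is done.

Besides the shell and the picture viewer there is one more tool, called after ">>>" as name(argument=value, ...), one argument or row to a line, values as JSON. arm_command: Moves the arm, as the interface text tells. Its arguments: {"type":"object","properties":{"moves":{"type":"array"},"grip_force":{"type":"number"}},"required":["moves"]}

```bash
mkdir -p pics; ls
cat > h.py <<'E'
import numpy as np, cv2
from scipy.spatial.transform import Rotation as R
from bench import robot
def cap(name,save=None):
    s=robot.state(); c=robot.capture(name); c['s']=s; c['name']=name
    if save: cv2.imwrite('pics/'+save+'.png',c['image'][:,:,::-1])
    return c
def Rt(s): q=s['tool_rot']; return R.from_quat([q[1],q[2],q[3],q[0]])
def ray(c,uv):
    f=192/np.tan(np.radians(c['fovy'])/2)
    d=np.array([uv[0]-c['cx'],uv[1]-c['cy']])
    if c['name']=='wrist':
        r=np.linalg.norm(d); th=r/f
        v=np.array([*(d/max(r,1e-9)*np.sin(th)),np.cos(th)])
        T=np.eye(4);T[:3,:3]=Rt(c['s']).as_matrix();T[:3,3]=c['s']['ee_pos']
        T=T@c['T_tool_cam']
    else:
        v=np.array([d[0]/f,d[1]/f,1]);T=c['pose']
    v=T[:3,:3]@v
    return T[:3,3],v/np.linalg.norm(v)
def atz(c,uv,z):
    o,v=ray(c,uv); return o+v*(z-o[2])/v[2]
def proj(c,p):
    f=192/np.tan(np.radians(c['fovy'])/2)
    T=c['pose']; q=T[:3,:3].T@(np.array(p)-T[:3,3]); return np.array([c['cx']+f*q[0]/q[2],c['cy']+f*q[1]/q[2]])
def tri(rs):
    A=np.zeros((3,3));b=np.zeros(3)
    for o,v in rs:
        P=np.eye(3)-np.outer(v,v);A+=P;b+=P@o
    return np.linalg.solve(A,b)
E
python3 - <<'E'
from h import *
np.set_printoptions(precision=3,suppress=True)
C={n:cap(n,n+'0') for n in('side','top')}
s=robot.state();print(s)
for n in C:
    print(n,C[n]['fovy'],C[n]['cx'],C[n]['cy'],C[n]['pose'].tolist())
    for q in ['tube_mouth','tube','stand','heel','hopper','push_plate','clip0','clip1','clip2','axle0','axle1','axle2','carton','parts_bin','driver']:
        r=robot.landmark_of(q,n)
        print(q,[(np.round(x['location'],1).tolist(),round(x['conf'],2)) for x in r[:5]])
E
```

```text
pics
{'clock': 0.1, 'joint_positions': array([1.082, 0.049, 0.098, 1.622, 0.   , 1.443]), 'dq': array([ 0.001, -0.001,  0.002, -0.001, -0.   , -0.001]), 'joint_torque': array([  0.002, -33.985,  32.094,   0.016,  -0.   ,  -0.   ]), 'ee_pos': array([0.185, 0.491, 0.252]), 'tool_rot': array([-0.   ,  0.179,  0.984, -0.001]), 'wrist_force': array([-0.52 ,  0.031,  0.304]), 'moment': array([ 0.012, -0.006, -0.   ]), 'grip_force': 0.0, 'width': 0.08559547406427775}
side 57.16046325815831 257.49341394336517 192.35485574135342 [[0.975690750316439, -0.1471208413203272, 0.16242850056607486, 0.341144716666983], [-0.21897253427479918, -0.6244821780997506, 0.7497153049451926, -0.8356007781690078], [-0.00886504259528337, -0.767057668813102, -0.6415169083779425, 0.8922480682648796], [0.0, 0.0, 0.0, 1.0]]
tube_mouth [([239.6, 220.9], 0.28)]
tube [([263.4, 178.9], 0.77)]
stand [([226.1, 199.0], 0.77), ([290.6, 314.6], 0.42), ([296.0, 194.5], 0.26)]
heel [([227.0, 184.3], 0.81)]
hopper [([237.2, 219.4], 0.57), ([202.6, 156.7], 0.52), ([298.1, 192.2], 0.26)]
push_plate [([294.9, 189.8], 0.59)]
clip0 [
[... 1450 characters left out ...]
179.2], 0.96), ([260.3, 176.9], 0.86), ([229.5, 178.8], 0.78)]
clip1 [([240.9, 179.2], 0.96), ([260.3, 176.9], 0.86), ([229.5, 178.8], 0.78)]
clip2 [([240.9, 179.2], 0.96), ([260.3, 176.9], 0.86), ([229.5, 178.8], 0.78)]
axle0 [([340.8, 164.7], 0.78), ([350.0, 191.0], 0.72), ([391.7, 209.8], 0.69), ([353.5, 221.8], 0.67), ([349.6, 261.2], 0.53)]
axle1 [([340.8, 164.7], 0.78), ([350.0, 191.0], 0.72), ([391.7, 209.8], 0.69), ([353.5, 221.8], 0.67), ([349.6, 261.2], 0.53)]
axle2 [([340.8, 164.7], 0.78), ([350.0, 191.0], 0.72), ([391.7, 209.8], 0.69), ([353.5, 221.8], 0.67), ([349.6, 261.2], 0.53)]
carton [([125.4, 237.3], 0.82)]
parts_bin [([130.0, 176.2], 0.95)]
driver [([279.1, 130.6], 0.47)]
```

Run:
```python
import cv2
for n in ('side','top'):
    i=cv2.imread(f'pics/{n}0.png'); i=cv2.resize(i,(800,600),interpolation=cv2.INTER_CUBIC); cv2.imwrite(f'pics/{n}1.png',i)
```

```text
(no output)
```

View pics/side1.png

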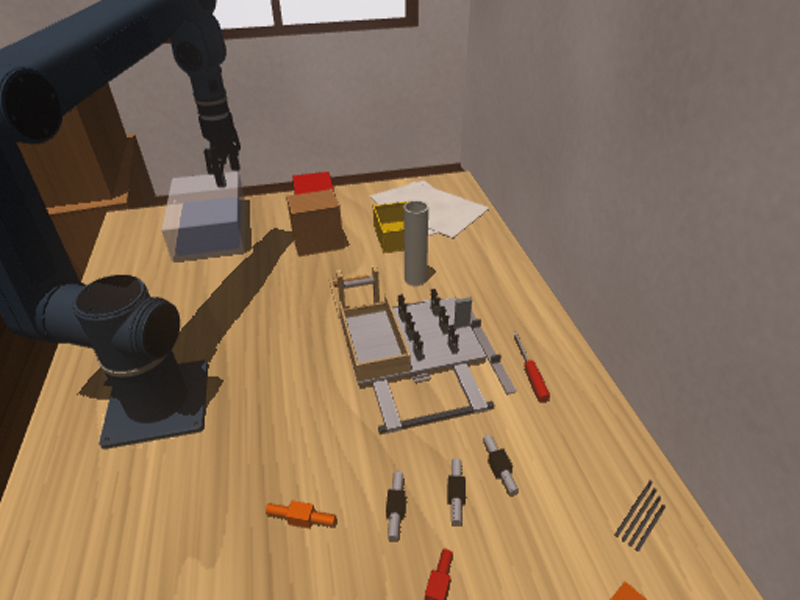

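View pics/top1.png

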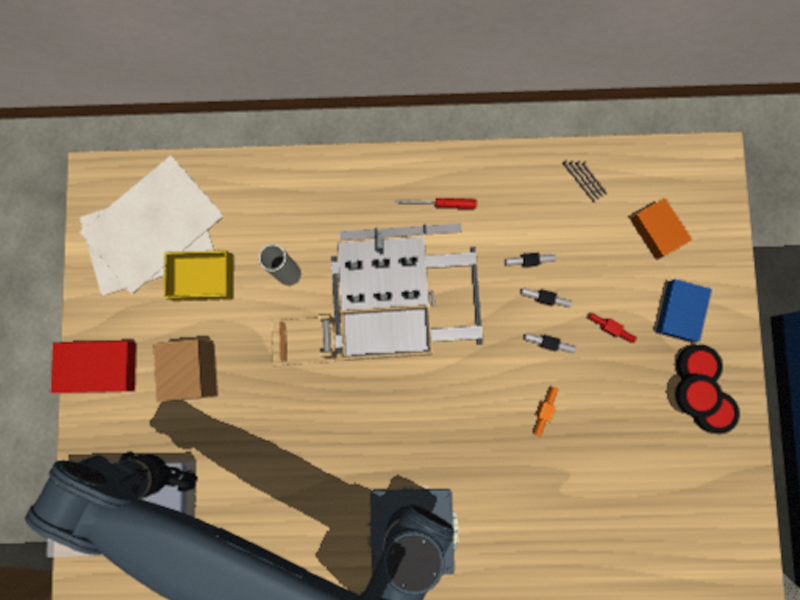

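Both views show the tube at about (279,265) in the enlarged top view, with the stand at (300,340), hopper at (385,333) and three clip pairs. The real axles lie at (530,260), (546,297) and (549,343). The orange (546,411) and red (611,327) ones are look-alikes.

```bash
cat >> h.py <<'E'
np.set_printoptions(precision=4,suppress=True)
def pca(c,region,z):
    ys,xs=np.nonzero(region); P=np.array([atz(c,(x,y),z)[:2] for x,y in zip(xs,ys)])
    m=P.mean(0); w,V=np.linalg.eigh(np.cov((P-m).T)); a=V[:,1]
    return m,np.degrees(np.arctan2(a[1],a[0])),2*np.sqrt(3*w)
E
python3 - <<'E'
from h import *
t=cap('top');s=cap('side')
T=lambda a,b:tri([ray(t,a),ray(s,b)])
print('mouth',atz(t,(174.9,170.6),.22),'stand',atz(t,(212,220.4),0),atz(s,(226.1,199),0),'heel',atz(t,(183.8,217.9),.008),atz(s,(227,184.3),.008))
print('tube',atz(t,(187.4,175.8),0),atz(s,(263.4,178.9),0))
print('hop',atz(t,(248.7,213.3),.025),atz(s,(237.2,219.4),.025),'plate',atz(t,(242.2,152.6),.105),atz(s,(294.9,189.8),.105))
for a,b in (((229.5,178.8),(266.3,193.6)),((240.9,179.2),(272.7,206.3)),((260.3,176.9),(278.9,214.2))): print('clip',atz(t,a,.065),atz(s,b,.065))
for c,L in((t,[(340.8,164.7),(350,191),(353.5,221.8)]),(s,[(321,293.8),(287.4,312.1),(253.1,320.5)])):
    for a in L: print('axle',atz(c,a,.015))
for n,c in(('top',t),('side',s)):
  for q in ['axle0','tube','stand','hopper','driver','parts_bin','carton']:
    for r in robot.outline_of(q,n)[:5]:
        m,a,l=pca(c,r['region'],.015); print(n,q,round(r['conf'],2),m,round(a,1),l)
E
```

```text
mouth [0.5969 0.2803 0.22  ] stand [0.4412 0.1812 0.    ] [0.4402 0.1959 0.    ] heel [0.4528 0.2873 0.008 ] [0.4566 0.2753 0.008 ]
tube [0.6153 0.2739 0.    ] [0.6098 0.2861 0.    ]
hop [0.4628 0.0408 0.025 ] [0.4588 0.0497 0.025 ] plate [0.6772 0.0575 0.105 ] [0.6712 0.068  0.105 ]
clip [0.5889 0.1078 0.065 ] [0.5803 0.1169 0.065 ]
clip [0.5862 0.0657 0.065 ] [0.5857 0.0449 0.065 ]
clip [ 0.5929 -0.0059  0.065 ] [0.5961 0.0014 0.065 ]
axle [ 0.6395 -0.313   0.015 ]
axle [ 0.538  -0.3425  0.015 ]
axle [ 0.4219 -0.3494  0.015 ]
axle [ 0.6416 -0.2969  0.015 ]
axle [ 0.5308 -0.3314  0.015 ]
axle [ 0.4334 -0.3348  0.015 ]
top axle0 0.69 [ 0.4306 -0.3444] 74.1 [0.0274 0.1102]
top axle0 0.66 [ 0.6342 -0.3075] 93.3 [0.0286 0.1074]
top axle0 0.6 [ 0.5406 -0.3406] 73.6 [0.027  0.0983]
top axle0 0.59 [ 0.2708 -0.3255] 156.7 [0.0285 0.1047]
top axle0 0.46 [ 0.4638 -0.4936] 59.4 [0.0298 0.0931]
top tube 0.85 [0.639  0.3039] -135.4 [0.0624 0.1168]
top stand 0.7 [0.4516 0.2483] 94.2 [0.1131 0.1544]
top hopper 0.82 [0.5481 0.0494] -178.2 [0.2128 0.2883]
top driver 0.56 [ 0.7806 -0.1315] 86.1 [0.0254 0.1029]
top carton 0.8 [0.3876 0.5341] 87.3 [0.1417 0.1483]
side axle0 0.86 [ 0.5404 -0.3417] 73.6 [0.0262 0.1131]
side axle0 0.78 [ 0.6349 -0.3072] 91.8 [0.0325 0.1108]
side axle0 0.78 [ 0.2716 -0.3228] 155.4 [0.0346 0.1095]
side axle0 0.7 [ 0.4315 -0.3421] 74.0 [0.0248 0.112 ]
side axle0 0.68 [ 0.4724 -0.4766] 56.6 [0.0276 0.0758]
side tube 0.95 [0.6573 0.4406] 76.1 [0.0685 0.4239]
side stand 0.78 [0.4563 0.2629] 66.2 [0.1202 0.1386]
side driver 0.59 [ 0.781  -0.1205] 85.0 [0.0274 0.1671]
side parts_bin 0.83 [0.6009 0.5365] 81.4 [0.0842 0.264 ]
side parts_bin 0.39 [ 0.4304 -0.3423] 73.6 [0.027  0.1125]
side parts_bin 0.28 [0.656  0.4415] 76.3 [0.0667 0.4083]
side carton 0.68 [0.3889 0.6142] 88.2 [0.1472 0.346 ]
side carton 0.28 [ 0.6348 -0.3048] 92.3 [0.0282 0.1065]
```

```bash
cat >> h.py <<'E'
def rowto(p,rot=None,s=None):
    s=s or robot.state(); R0=Rt(s); d=R0.inv().apply(np.array(p)-s['ee_pos'])*1000
    rv=np.degrees((R0.inv()*rot).as_rotvec()) if rot is not None else np.zeros(3)
    n=max(np.linalg.norm(d)/50,np.linalg.norm(rv)/8.59)
    return np.round(d,1).tolist()+np.round(rv,2).tolist(),round(n,1)
def down(xang):  # tool pointing down, tool x at xang deg in world
    c,s_=np.cos(np.radians(xang)),np.sin(np.radians(xang))
    return R.from_matrix(np.array([[c,s_,0],[s_,-c,0],[0,0,-1.]]).T.T)
E
python3 - <<'E'
from h import *
print(down(90).as_matrix())
print(rowto([.5,.12,.40],down(90)))
c=cap('wrist'); print(c['T_tool_cam'],c['fovy'],c['cx'],c['cy'])
E
```

```text
[[ 0.  1.  0.]
 [ 1.  0.  0.]
 [ 0.  0. -1.]]
([-425.4, -236.2, -146.7, -0.0, 0.0, 69.33], np.float64(10.2))
[[-0.0009 -0.9517 -0.3069  0.0798]
 [ 1.     -0.0009 -0.0002 -0.0004]
 [-0.0001 -0.3069  0.9517 -0.1205]
 [ 0.      0.      0.      1.    ]] 65.70646984690485 254.46490430224668 198.14168593818368
```

>>> arm_command(
  moves=[
    [[100, -425, -236, -147, 0, 0, 69.3], [100, -425, -236, -147, 0, 0, 69.3], [100, -425, -236, -147, 0, 0, 69.3], [100, -425, -236, -147, 0, 0, 69.3], [100, -425, -236, -147, 0, 0, 69.3], [100, -425, -236, -147, 0, 0, 69.3], [100, -425, -236, -147, 0, 0, 69.3], [100, -425, -236, -147, 0, 0, 69.3], [100, -425, -236, -147, 0, 0, 69.3], [100, -425, -236, -147, 0, 0, 69.3], [100, -425, -236, -147, 0, 0, 69.3], [100, -425, -236, -147, 0, 0, 69.3]],
  ],
)

```text
clock: 3.65
ee_pos: [0.5007, 0.1191, 0.4002]
tool_rot: [-0.0, 0.708, 0.706, 0.0]
wrist_force: [-1.3, 0.6, 0.1]
width: 0.0854
grip_force: 0.0
```

>>> arm_command(
  moves=[
    [[100, 0, 0, 0, 0, 0, 0], [100, 0, 0, 0, 0, 0, 0], [100, 0, 0, 0, 0, 0, 0]],
  ],
)

```text
clock: 3.95
ee_pos: [0.4987, 0.1216, 0.4003]
tool_rot: [-0.0, 0.706, 0.708, -0.0]
wrist_force: [-0.4, 0.4, -0.2]
width: 0.0852
grip_force: 0.0
```

Run:
```python
from h import *
c=cap('wrist','w1'); print(c['s']['ee_pos'],Rt(c['s']).as_matrix(),c['s']['joint_positions'])
for q,z in [('tube_mouth',.22),('tube',0),('stand',0),('heel',.008),('hopper',.025),('push_plate',.105),('clip0',.065)]:
    print(q,[(np.round(x['location'],1).tolist(),round(x['conf'],2),atz(c,x['location'],z)) for x in robot.landmark_of(q,'wrist')[:3]])
i=cv2.resize(cv2.imread('pics/w1.png'),(800,600),interpolation=cv2.INTER_CUBIC);cv2.imwrite('pics/w1b.png',i)
```

```text
[0.4987 0.1216 0.4003] [[-0.0028  1.     -0.0002]
 [ 1.      0.0028  0.0002]
 [ 0.0002 -0.0002 -1.    ]] [0.1083 0.1159 0.4735 1.9286 0.0002 1.6764]
tube_mouth [([374.4, 29.3], 0.71, array([0.6225, 0.2892, 0.22  ])), ([311.8, 158.4], 0.43, array([0.5568, 0.1468, 0.22  ])), ([365.7, 207.3], 0.23, array([0.6228, 0.0928, 0.22  ]))]
tube [([325.6, 63.8], 0.82, array([0.6209, 0.2785, 0.    ]))]
stand [([230.6, 114.8], 0.78, array([0.4558, 0.1842, 0.    ]))]
heel [([228.3, 60.6], 0.71, array([0.4529, 0.2788, 0.008 ]))]
hopper [([233.4, 195.2], 0.64, array([0.4606, 0.0459, 0.025 ])), ([311.4, 161.0], 0.28, array([0.5949, 0.1076, 0.025 ]))]
push_plate [([364.3, 203.1], 0.68, array([0.6676, 0.0586, 0.105 ]))]
clip0 [([312.0, 160.6], 0.91, array([0.5879, 0.1157, 0.065 ])), ([312.2, 199.8], 0.67, array([0.5918, 0.0508, 0.065 ])), ([308.3, 236.4], 0.6, array([ 0.5896, -0.0151,  0.065 ]))]
```

View pics/w1b.png

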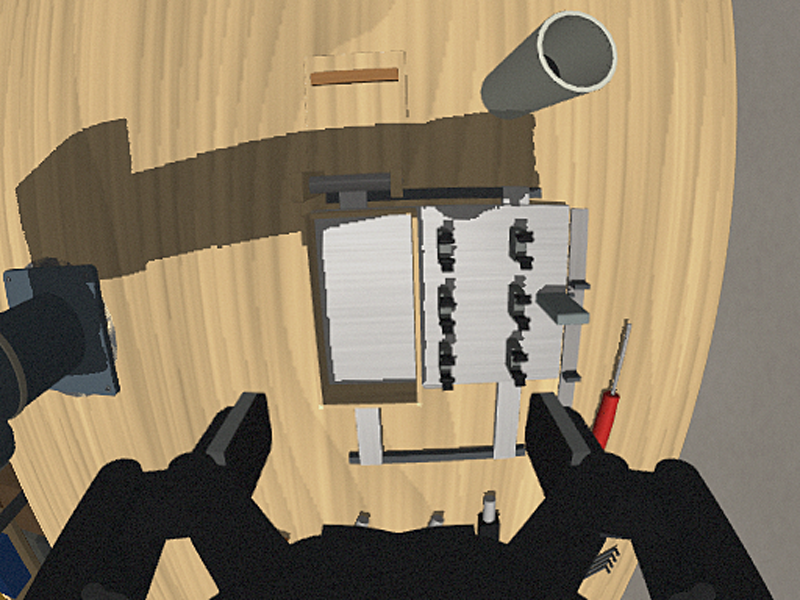

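The wrist view shows the tube mouth at about (577,52) and the batten from (311,80) to (398,72). It also shows the bar at (308–392,183), clip pairs at (446–521, 246/307/362) and the push plate at (563,305).

Run:
```python
from h import *
import pickle
c=cap('wrist')
k=1/1.5625
for n,z,L in [('batten top front edge',.018,[(311,84),(398,77)]),('batten top',.018,[(311,76),(398,70)]),('bar',.103,[(309,182),(391,184)]),('mouth',.22,[(577,52)]),
 ('clips',.065,[(446,247),(521,244),(448,310),(519,305),(449,363),(517,360)]),('hopperwall top inner L',.075,[(319,213),(330,405)]),('deck right edge',.025,[(570,207),(560,384)]),('rail end',.01,[(352,458),(524,452)]),('plate',.105,[(563,320)]),('hop floor corners',.025,[(325,235),(333,382),(412,380),(408,214)])]:
    print(n,[atz(c,(u*k,v*k),z)[:2] for u,v in L])
g=cv2.cvtColor(c['image'],cv2.COLOR_RGB2HSV)
m=((g[...,1]<40)&(g[...,2]>200)).astype(np.uint8); m[60:]=0;m[:,:330]=0
n,l,st,ce=cv2.connectedComponentsWithStats(m);j=1+np.argmax(st[1:,4]);print(st[j])
pts=np.argwhere(l==j)[:,::-1].astype(np.float32)
h=cv2.convexHull(pts);P=np.array([atz(c,p[0],.22)[:2] for p in h]);
A=np.c_[2*P,np.ones(len(P))];x=np.linalg.lstsq(A,(P**2).sum(1),rcond=None)[0];print('mouth circle',x[:2],np.sqrt(x[2]+x[0]**2+x[1]**2))
# tube from top: rim
```

```text
batten top front edge [array([0.4058, 0.2903]), array([0.4987, 0.2953])]
batten top [array([0.4058, 0.2994]), array([0.4987, 0.3032])]
bar [array([0.4186, 0.1851]), array([0.4924, 0.1819])]
mouth [array([0.6177, 0.2824])]
clips [array([0.5465, 0.1179]), array([0.6236, 0.1223]), array([0.5504, 0.0518]), array([0.6259, 0.0573]), array([ 0.5538, -0.0083]), array([ 0.6293, -0.0059])]
hopperwall top inner L [array([0.4223, 0.1536]), array([ 0.4236, -0.0552])]
deck right edge [array([0.69  , 0.1592]), array([ 0.7009, -0.0582])]
rail end [array([ 0.4369, -0.175 ]), array([ 0.6711, -0.1701])]
plate [array([0.662 , 0.0543])]
hop floor corners [array([0.4196, 0.1243]), array([ 0.4208, -0.0518]), array([ 0.5154, -0.0485]), array([0.5093, 0.1464])]
[343   6  51  51 338]
mouth circle [0.6171 0.2855] 0.02894716721001224
```

Run:
```python
from h import *
print(rowto([.617,.285,.31],down(92.8)))
```

```text
([164.5, 117.5, 90.3, -0.0, 0.0, -2.77], np.float64(4.4))
```

>>> arm_command(
  moves=[
    [[100, 164, 118, 90, 0, 0, -2.8], [100, 164, 118, 90, 0, 0, -2.8], [100, 164, 118, 90, 0, 0, -2.8], [100, 164, 118, 90, 0, 0, -2.8], [100, 164, 118, 90, 0, 0, -2.8], [100, 164, 118, 90, 0, 0, -2.8], [100, 164, 118, 90, 0, 0, -2.8]],
  ],
)

```text
clock: 5.1
ee_pos: [0.6174, 0.2842, 0.3096]
tool_rot: [-0.0, 0.689, 0.724, -0.001]
wrist_force: [0.4, -0.3, 1.3]
width: 0.0856
grip_force: 0.0
```

Run:
```python
from h import *
c=cap('wrist','w2'); print(c['s']['ee_pos'],c['s']['joint_positions'])
g=cv2.cvtColor(c['image'],cv2.COLOR_RGB2HSV)
m=((g[...,1]<40)&(g[...,2]>200)).astype(np.uint8)
n,l,st,ce=cv2.connectedComponentsWithStats(m)
for j in range(1,n):
    if st[j,4]<150: continue
    h=cv2.convexHull(np.argwhere(l==j)[:,::-1].astype(np.float32));P=np.array([atz(c,p[0],.22)[:2] for p in h])
    A=np.c_[2*P,np.ones(len(P))];x=np.linalg.lstsq(A,(P**2).sum(1),rcond=None)[0];r=np.sqrt(x[2]+x[0]**2+x[1]**2);print(st[j],x[:2],r,np.std(np.linalg.norm(P-x[:2],axis=1)))
print(rowto([.617,.285,.198],down(92.8)))
```

```text
[0.6174 0.2842 0.3096] [ 0.3331  0.5361  0.8113  1.8479 -0.0005  1.8541]
[ 305    0  147   58 4708] [0.6975 0.4713] 0.06865937996125737 0.004705591920617025
[ 191  230  106  110 5699] [0.6119 0.2105] 0.05709247712465794 0.00796973773418281
[129 250  19  23 228] [0.5184 0.2331] 0.011563966628377904 0.0019746333444759134
[169 253  11  48 200] [0.535  0.2217] 0.027880284143807204 0.0013813502340184179
[161 302  25  33 394] [0.5473 0.1721] 0.018483392600426876 0.0038493172657784493
([1.3, -0.4, 113.2, 0.03, 0.02, 0.0], np.float64(2.3))
```

View pics/w2.png

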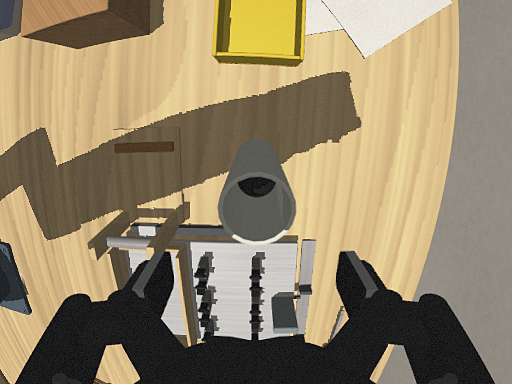

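The tube mouth is centred at about (257,208) between the fingers, spanning columns 219 to 296. The bin and the stand batten (144,147) are clear.

Run:
```python
from h import *
c=cap('wrist')
for p in [(257,208),(219,208),(296,208),(257,243),(257,173)]: print(atz(c,p,.22))
for p in [(115,151),(174,151)]: print('batten',atz(c,p,.018))
for p in [(108,240),(191,243)]: print('bar',atz(c,p,.1))
```

```text
[0.6179 0.2864 0.22  ]
[0.5891 0.285  0.22  ]
[0.6476 0.2878 0.22  ]
[0.6194 0.2569 0.22  ]
[0.6165 0.3135 0.22  ]
batten [0.405  0.2937 0.018 ]
batten [0.5001 0.2946 0.018 ]
bar [0.4223 0.1865 0.1   ]
bar [0.5404 0.1922 0.1   ]
```

>>> arm_command(
  moves=[
    [[100, 1, 0, 50, 0, 0, 0], [100, 1, 0, 90, 0, 0, 0], [100, 1, 0, 112, 0, 0, 0], [100, 1, 0, 112, 0, 0, 0], [60, 1, 0, 112, 0, 0, 0], [60, 1, 0, 112, 0, 0, 0], [60, 1, 0, 112, 0, 0, 0], [60, 1, 0, 112, 0, 0, 0], [60, 1, 0, 112, 0, 0, 0], [60, 1, 0, 112, 0, 0, 0], [60, 1, 0, 112, 0, 0, 0], [60, 1, 0, 112, 0, 0, 0]],
  ],
  grip_force=40,
)

```text
clock: 6.4
ee_pos: [0.6191, 0.2857, 0.2028]
tool_rot: [0.002, 0.69, 0.724, 0.003]
wrist_force: [0.0, -1.1, 6.4]
width: 0.0587
grip_force: 44.3
```

>>> arm_command(
  moves=[
    [[60, 0, 0, -10, 0, 0, 0], [60, 0, 0, -30, 0, 0, 0], [60, 0, 0, -50, 0, 0, 0], [60, 0, 0, -50, 0, 0, 0]],
  ],
)

```text
clock: 6.8
ee_pos: [0.6189, 0.286, 0.2521]
tool_rot: [0.001, 0.689, 0.724, 0.003]
wrist_force: [0.6, -0.7, -1.9]
width: 0.0589
grip_force: 44.2
```

```bash
cat >> h.py <<'E'
a_=np.radians(2.8); EX=np.array([np.cos(a_),np.sin(a_),0]);EY=np.array([-np.sin(a_),np.cos(a_),0]);EZ=np.array([0,0,1.])
ST=np.array([.4555,.1835,0])
def stw(p): return ST+p[0]*EX+p[1]*EY+p[2]*EZ
def lean(th): return down(92.8)*R.from_rotvec([0,np.radians(th),0])
E
python3 - <<'E'
from h import *
s=robot.state();print(s['width'],s['ee_pos'],s['wrist_force'])
print(rowto(stw([0,.05,.27]),lean(45)))
print(stw([0,-.0208,.1692]))
E
```

```text
0.058890282052179714 [0.6189 0.286  0.2521] [ 0.6397 -0.6562 -1.9196]
([-44.2, -168.1, -18.9, 0.3, 44.89, 0.16], np.float64(5.2))
[0.4565 0.1627 0.1692]
```

>>> arm_command(
  moves=[
    [[60, -15, -50, -15, 0, 10, 0], [60, -25, -90, -18, 0, 18, 0], [60, -35, -130, -18, 0, 26, 0], [60, -44, -168, -19, 0, 34, 0], [60, -44, -168, -19, 0, 41, 0], [60, -44, -168, -19, 0, 44.9, 0], [60, -44, -168, -19, 0, 44.9, 0], [60, -44, -168, -19, 0, 44.9, 0], [60, -44, -168, -19, 0, 44.9, 0]],
  ],
)

```text
clock: 7.7
ee_pos: [0.4522, 0.2335, 0.2677]
tool_rot: [-0.276, 0.637, 0.67, 0.263]
wrist_force: [0.2, -0.2, -2.9]
width: 0.0584
grip_force: 45.7
```

Run:
```python
from h import *
s=robot.state();print(s['width'],s['ee_pos'],s['wrist_force'],s['joint_positions'],Rt(s).as_matrix()[:,2])
print(rowto(stw([0,.1192-.2028*.7071+.0106,.0292+.2028*.7071+.0106]),lean(45)))
c=cap('side','s2');i=c['image'][80:280,150:390,::-1];cv2.imwrite('pics/s2c.png',cv2.resize(i,None,fx=3,fy=3))
```

```text
0.05836627642712659 [0.4522 0.2335 0.2677] [ 0.2011 -0.166  -2.9457] [-0.0864 -0.0782 -0.168   1.6145  0.7727  1.3788] [-0.0347  0.7037 -0.7097]
([-104.7, 0.6, 15.1, -0.02, 0.21, 0.12], np.float64(2.1))
```

View pics/s2c.png

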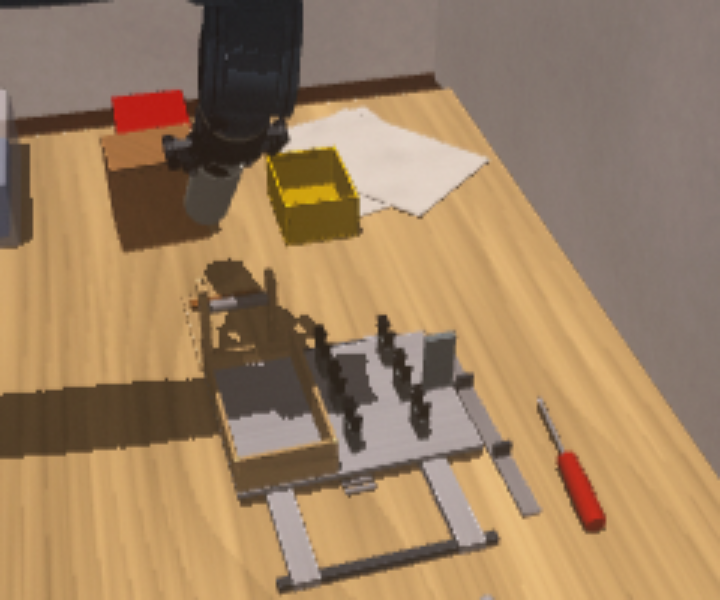

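The tube is held leaning at about 45° above the stand, mouth towards the hopper, clear of the cheeks.

>>> arm_command(
  moves=[
    [[60, -30, 1, 15, 0, 0, 0], [60, -65, 1, 15, 0, 0, 0], [60, -95, 1, 15, 0, 0, 0], [60, -105, 1, 15, 0, 0, 0], [60, -108, 1, 15, 0, 0, 0], [60, -112, 1, 15, 0, 0, 0], [60, -112, 1, 15, 0, 0, 0], [60, -112, 1, 15, 0, 0, 0]],
  ],
)

```text
clock: 8.55
ee_pos: [0.4568, 0.1651, 0.1788]
tool_rot: [-0.276, 0.637, 0.67, 0.264]
wrist_force: [-0.3, -0.8, -3.1]
width: 0.0587
grip_force: 45.6
```

>>> arm_command(
  moves=[
    [[60, -3, 0, 0, 0, 0, 0], [60, -3, 0, 0, 0, 0, 0], [60, -3, 0, 0, 0, 0, 0]],
  ],
)

```text
clock: 8.85
ee_pos: [0.4564, 0.1625, 0.1756]
tool_rot: [-0.277, 0.637, 0.67, 0.263]
wrist_force: [-0.0, 0.1, -2.8]
width: 0.0587
grip_force: 45.6
```

Run:
```python
from h import *
s=robot.state();print(s['width'],s['ee_pos'],s['wrist_force'],s['moment'])
print(rowto(stw([0,.1192-.2028*.7071,.0292+.2028*.7071]),lean(45)))
c=cap('wrist','w3')
```

```text
0.05873098836949709 [0.4564 0.1625 0.1756] [-0.005   0.1174 -2.8306] [-1.3645 -0.0671  0.005 ]
([-4.4, 0.1, -0.1, -0.01, 0.1, 0.03], np.float64(0.1))
```

View pics/w3.png

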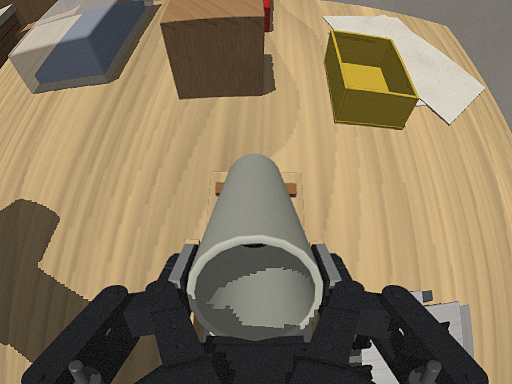

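The tube foot at column 256 is centred on the batten (216–297). Lowering it the last few millimetres.

>>> arm_command(
  moves=[
    [[60, -2, 0, 0, 0, 0, 0], [60, -4, 0, 0, 0, 0, 0], [60, -4, 0, 0, 0, 0, 0], [60, -4, 0, 0, 0, 0, 0]],
  ],
)

```text
clock: 9.3
ee_pos: [0.4568, 0.1602, 0.1737]
tool_rot: [-0.277, 0.637, 0.669, 0.264]
wrist_force: [-0.8, 1.7, 2.5]
width: 0.0587
grip_force: 45.8
```

>>> arm_command(
  moves=[
    [[60, -2, 0, 1, 0, 0, 0], [60, -2, 0, 1, 0, 0, 0], [60, -2, 0, 1, 0, 0, 0]],
  ],
)

```text
clock: 9.6
ee_pos: [0.4572, 0.1601, 0.1724]
tool_rot: [-0.277, 0.637, 0.669, 0.265]
wrist_force: [-0.9, 5.2, 5.5]
width: 0.0586
grip_force: 45.7
```

>>> arm_command(
  moves=[
    [[60, 0, 0, 2, 0, 0, 0], [60, 0, 0, 4, 0, 0, 0], [60, 0, 0, 4, 0, 0, 0]],
  ],
)

```text
clock: 9.9
ee_pos: [0.4576, 0.1608, 0.172]
tool_rot: [-0.275, 0.638, 0.669, 0.264]
wrist_force: [-5.3, -10.4, 19.2]
width: 0.0586
grip_force: 47.9
```

>>> arm_command(
  moves=[
    [[75, 0, 0, 0, 0, 0, 0], [85, 0, 0, 0, 0, 0, 0], [100, 0, 0, 0, 0, 0, 0], [100, 0, 0, 0, 0, 0, 0], [100, 0, 0, 0, 0, 0, 0], [100, 0, 0, 0, 0, 0, 0], [100, 0, 0, 0, 0, 0, 0], [100, 0, 0, 0, 0, 0, 0]],
  ],
)

```text
clock: 10.7
ee_pos: [0.4564, 0.1618, 0.1677]
tool_rot: [-0.277, 0.637, 0.669, 0.263]
wrist_force: [-0.2, -0.6, 0.8]
width: 0.0853
grip_force: 0.0
```

Run:
```python
from h import *
s=robot.state();print(s['width'],s['ee_pos'],s['wrist_force'],s['moment'])
c=cap('wrist','w4')
```

```text
0.08534797147404734 [0.4564 0.1618 0.1677] [-0.2459 -0.587   0.7728] [-0.7131  0.0232  0.0369]
```

View pics/w4.png

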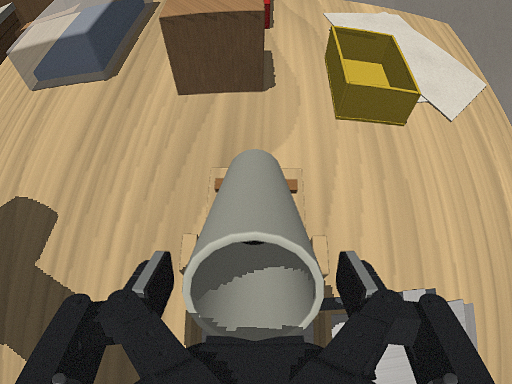

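The tube rests on the ledge with its foot against the batten and the fingers open. Next I back off along the tool and plan the low grip.

Run:
```python
from h import *
print(rowto(stw([0,-.01,.36]),lean(-30)))
s=robot.state(); s2=dict(s); R1=lean(-30); q=R1.as_quat(); s2['tool_rot']=[q[3],q[0],q[1],q[2]]; s2['ee_pos']=stw([0,-.01,.36])
z=R.from_rotvec(a_*EZ).inv().apply(R1.apply([0,0,1])); print(z)
g=np.array([0,.1192-.085*.7071,.0292+.085*.7071])
print(rowto(stw(g-.083*z),R1,s2), rowto(stw(g-.003*z),R1,s2))
```

```text
([144.1, 0.1, -127.9, -0.01, -74.9, 0.03], np.float64(8.7))
[-0.    -0.5   -0.866]
([195.2, 0.0, 116.9, 0.0, 0.0, 0.0], np.float64(4.6)) ([195.2, 0.0, 196.9, 0.0, 0.0, 0.0], np.float64(5.5))
```

>>> arm_command(
  moves=[
    [[100, 0, 0, -30, 0, 0, 0], [100, 0, 0, -70, 0, 0, 0], [100, 0, 0, -100, 0, 0, 0], [100, 0, 0, -100, 0, 0, 0]],
  ],
)

```text
clock: 11.15
ee_pos: [0.462, 0.0889, 0.2413]
tool_rot: [-0.274, 0.638, 0.669, 0.265]
wrist_force: [-1.1, 0.2, -0.2]
width: 0.0858
grip_force: 0.0
```

Run:
```python
from h import *
print(robot.state()['ee_pos'],rowto(stw([0,-.01,.36]),lean(-30)))
```

```text
[0.462  0.0889 0.2413] ([143.8, -1.5, -24.5, 0.34, -74.78, -0.13], np.float64(8.7))
```

>>> arm_command(
  moves=[
    [[100, 40, 0, -24, 0, -8, 0], [100, 80, -1, -24, 0, -16, 0], [100, 120, -1, -24, 0, -24, 0], [100, 144, -1, -24, 0, -32, 0], [100, 144, -1, -24, 0, -40, 0], [100, 144, -1, -24, 0, -48, 0], [100, 144, -1, -24, 0, -56, 0], [100, 144, -1, -24, 0, -64, 0], [100, 144, -1, -24, 0, -72, 0], [100, 144, -1, -24, 0, -75, 0], [100, 144, -1, -24, 0, -75, 0], [100, 144, -1, -24, 0, -75, 0]],
  ],
)

```text
clock: 12.35
ee_pos: [0.4544, 0.1767, 0.3563]
tool_rot: [0.188, 0.665, 0.7, -0.179]
wrist_force: [0.5, 0.5, 0.2]
width: 0.0853
grip_force: 0.0
```

Run:
```python
from h import *
R1=lean(-30);z=np.array([0,-.5,-.866]);g=np.array([0,.1192-.085*.7071,.0292+.085*.7071])
print(robot.state()['ee_pos'],robot.state()['joint_positions'],rowto(stw(g-.083*z),R1),rowto(stw(g-.003*z),R1))
```

```text
[0.4544 0.1767 0.3563] [ 0.5046  0.2226  0.4129  2.0109 -0.4664  2.0843] ([190.6, 1.8, 115.1, -0.02, 0.07, 0.11], np.float64(4.5)) ([190.7, 1.8, 195.1, -0.02, 0.07, 0.11], np.float64(5.5))
```

>>> arm_command(
  moves=[
    [[100, 45, 1, 20, 0, 0, 0], [100, 90, 2, 40, 0, 0, 0], [100, 135, 2, 60, 0, 0, 0], [100, 175, 2, 80, 0, 0, 0], [100, 191, 2, 110, 0, 0, 0], [100, 191, 2, 115, 0, 0, 0], [100, 191, 2, 115, 0, 0, 0], [100, 191, 2, 115, 0, 0, 0]],
  ],
)

```text
clock: 13.15
ee_pos: [0.4526, 0.2833, 0.1648]
tool_rot: [0.188, 0.667, 0.699, -0.177]
wrist_force: [0.3, 0.2, 0.9]
width: 0.0853
grip_force: 0.0
```

Run:
```python
from h import *
R1=lean(-30);z=np.array([0,-.5,-.866]);g=np.array([0,.1192-.085*.7071,.0292+.085*.7071])
print(robot.state()['ee_pos'],robot.state()['joint_positions'],rowto(stw(g-.003*z),R1))
c=cap('wrist','w5')
```

```text
[0.4526 0.2833 0.1648] [ 0.6598  0.3938  0.2381  1.7324 -0.4233  2.2524] ([2.5, -2.2, 82.7, 0.15, -0.02, -0.15], np.float64(1.7))
```

View pics/w5.png

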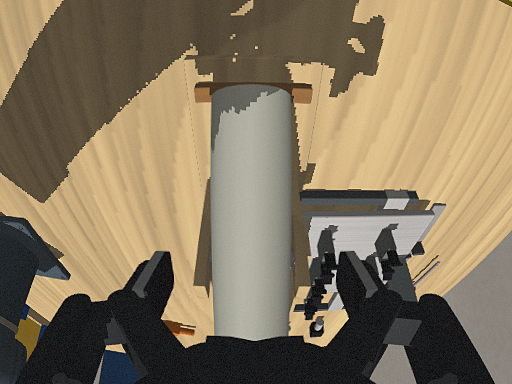

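The tube (columns 210–294) is centred between the fingers with the foot at the batten. Advancing and gripping.

>>> arm_command(
  moves=[
    [[100, 2, -2, 40, 0, 0, 0], [100, 2, -2, 75, 0, 0, 0], [100, 2, -2, 82, 0, 0, 0], [100, 2, -2, 82, 0, 0, 0], [55, 2, -2, 82, 0, 0, 0], [55, 2, -2, 82, 0, 0, 0], [55, 2, -2, 82, 0, 0, 0], [55, 2, -2, 82, 0, 0, 0], [55, 2, -2, 82, 0, 0, 0], [55, 2, -2, 82, 0, 0, 0], [55, 2, -2, 82, 0, 0, 0], [55, 2, -2, 82, 0, 0, 0]],
  ],
  grip_force=60,
)

```text
clock: 14.4
ee_pos: [0.4531, 0.2457, 0.0928]
tool_rot: [0.189, 0.666, 0.7, -0.176]
wrist_force: [-0.7, 1.6, 6.3]
width: 0.0576
grip_force: 64.3
```

Run:
```python
from h import *
s=robot.state();print(s['ee_pos'],s['width'],s['wrist_force'])
Rw=R.from_rotvec(a_*EZ).inv(); p=Rw.apply(s['ee_pos']-ST); z=Rw.apply(Rt(s).apply([0,0,1]));g=p+.003*z
u0=np.array([0,-.7071,.7071]);b=np.array([0,.1192,.0292]);sg=(g-b)@u0; print('stand g',g,'s',sg,'off axis',(g-b)-sg*u0)
n0=np.array([0,-.7071,-.7071]); o=p-b-sg*u0  # TCP in tube frame
on=o@n0;ou=o@u0;h=.131-sg
for th in (45,50,60,70,80,90,95,100,105):
    t=np.radians(th);u=np.array([0,-np.sin(t),np.cos(t)]);n=np.array([0,-np.cos(t),-np.sin(t)])
    d=.038+(.007 if th>45 else 0)
    P=np.array([p[0],0,.095])-d*n-h*u+on*n+ou*u
    R1=lean(-30)*R.from_rotvec([0,np.radians(th-45),0])
    print(th,P,rowto(stw(P),R1)[0])
```

```text
[0.4531 0.2457 0.0928] 0.05755263406024436 [-0.7195  1.6495  6.2978]
stand g [0.0006 0.0608 0.0902] s 0.08444222143087887 off axis [0.0006 0.0013 0.0013]
45 [0.0006 0.0626 0.0928] [0.2, 0.0, -0.2, 0.3, -0.01, -0.06]
50 [0.0006 0.067  0.1036] [-1.3, 0.1, -11.8, 0.31, 4.99, -0.05]
60 [0.0006 0.0645 0.1151] [-9.2, 0.1, -20.5, 0.31, 14.99, -0.02]
70 [0.0006 0.06   0.126 ] [-18.6, 0.2, -27.7, 0.31, 24.99, 0.01]
80 [0.0006 0.0537 0.136 ] [-29.0, 0.2, -33.2, 0.31, 34.99, 0.03]
90 [0.0006 0.0458 0.1447] [-40.2, 0.2, -36.7, 0.31, 44.99, 0.06]
95 [0.0006 0.0413 0.1485] [-46.0, 0.2, -37.8, 0.31, 49.99, 0.08]
100 [0.0006 0.0365 0.1519] [-51.9, 0.3, -38.3, 0.31, 54.99, 0.09]
105 [0.0006 0.0314 0.1548] [-57.8, 0.3, -38.3, 0.31, 59.99, 0.1]
```

>>> arm_command(
  moves=[
    [[55, 0, 0, -7, 0, 0, 0], [55, -1, 0, -12, 0, 5, 0], [55, -5, 0, -16, 0, 10, 0], [55, -9, 0, -20, 0, 15, 0], [55, -14, 0, -24, 0, 20, 0], [55, -19, 0, -28, 0, 25, 0], [55, -24, 0, -30, 0, 30, 0], [55, -29, 0, -33, 0, 35, 0], [55, -34, 0, -35, 0, 40, 0], [55, -40, 0, -37, 0, 45, 0]],
  ],
)

```text
clock: 15.4
ee_pos: [0.4516, 0.2282, 0.1422]
tool_rot: [-0.095, 0.683, 0.718, 0.09]
wrist_force: [-0.5, -0.6, -4.0]
width: 0.0577
grip_force: 65.2
```

>>> arm_command(
  moves=[
    [[55, -1, 0, 0, 0, 1, 0], [55, -2, 0, 0, 0, 2, 0], [55, -3, 0, 0, 0, 3, 0], [55, -4, 0, 0, 0, 4, 0], [55, -6, 0, 1, 0, 5, 0], [55, -8, 0, 1, 0, 7, 0], [55, -10, 0, 1, 0, 9, 0], [55, -10, 0, 1, 0, 9, 0], [55, -10, 0, 1, 0, 9, 0]],
  ],
)

```text
clock: 16.3
ee_pos: [0.4528, 0.2207, 0.1425]
tool_rot: [-0.152, 0.674, 0.708, 0.145]
wrist_force: [-5.5, 2.1, 10.5]
width: 0.0574
grip_force: 66.8
```

Run:
```python
from h import *
s=robot.state();print(s['ee_pos'],s['width'],s['wrist_force'],s['joint_positions'],np.degrees((lean(-30).inv()*Rt(s)).as_rotvec()))
c=cap('side','s3');i=c['image'][80:280,150:390,::-1];cv2.imwrite('pics/s3c.png',cv2.resize(i,None,fx=3,fy=3))
```

```text
[0.4528 0.2207 0.1425] 0.0573641849596736 [-5.5368  2.1355 10.466 ] [ 0.0725 -0.0872 -0.3061  1.3397  0.4232  1.596 ] [-0.1088 54.2595 -0.033 ]
```

View pics/s3c.png

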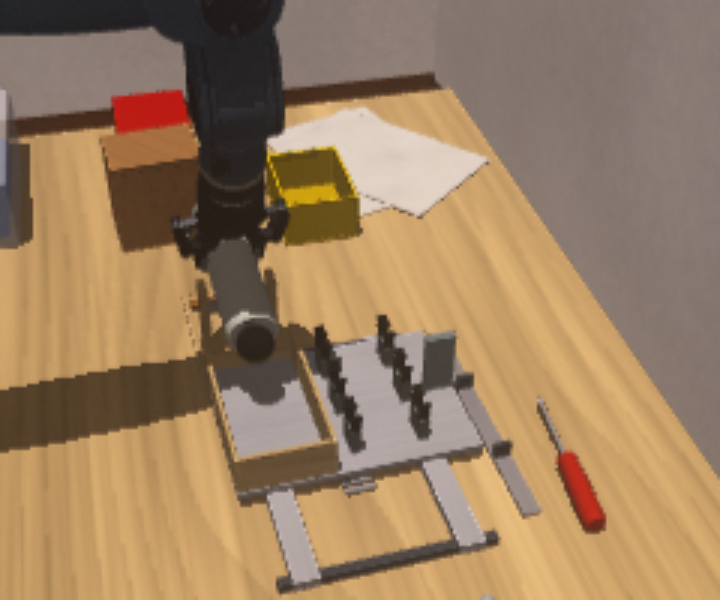

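The tube is past level (about 99°) with a dark ball at its mouth and nothing in the hopper yet. I'll lift off the bar a little, tip more and wait.

>>> arm_command(
  moves=[
    [[55, 4, 0, -9, 0, 0, 0], [55, 5, 0, -12, 0, 4, 0], [55, 5, 0, -12, 0, 8, 0], [55, 5, 0, -12, 0, 10, 0], [55, 5, 0, -12, 0, 10, 0], [55, 5, 0, -12, 0, 10, 0], [55, 5, 0, -12, 0, 10, 0], [55, 5, 0, -12, 0, 10, 0]],
  ],
)

```text
clock: 17.15
ee_pos: [0.4527, 0.2188, 0.1518]
tool_rot: [-0.211, 0.659, 0.693, 0.201]
wrist_force: [0.0, 0.4, -2.0]
width: 0.0574
grip_force: 65.4
```

Run:
```python
from h import *
s=robot.state();print(s['ee_pos'],s['width'],s['wrist_force'],s['joint_positions'],np.degrees((lean(-30).inv()*Rt(s)).as_rotvec()))
c=cap('side');i=c['image'][80:280,150:390,::-1]
t=cap('top'); robot.landmark_of
for n in('side','top'):
    print(n,[(np.round(x['location']),round(x['conf'],2),atz(c if n=='side' else t,x['location'],.047)) for x in robot.landmark_of('ball0',n)[:5]])
```

```text
[0.4527 0.2188 0.1518] 0.05741204927744235 [ 0.0341  0.3748 -1.9617] [-0.0247 -0.0748 -0.3241  1.371   0.5893  1.4807] [-0.0437 63.8703 -0.0825]
side [(array([241., 220.]), 0.67, array([0.4673, 0.0195, 0.047 ])), (array([245., 229.]), 0.64, array([ 0.4742, -0.023 ,  0.047 ])), (array([244., 203.]), 0.5, array([0.4964, 0.1045, 0.047 ]))]
top [(array([257., 214.]), 0.59, array([0.4585, 0.0105, 0.047 ]))]
```

Run:
```python
from h import *
s=robot.state();p=np.array([.0006,.0626,.0928])
z=np.array([0,-.5,-.866]);b=np.array([0,.1192,.0292]);u0=np.array([0,-.7071,.7071]);n0=np.array([0,-.7071,-.7071])
sg=(p+.003*z-b)@u0;o=p-b-sg*u0;on=o@n0;ou=o@u0;h=.131-sg
for th in (105,95,85,75,65,55,45):
    t=np.radians(th);u=np.array([0,-np.sin(t),np.cos(t)]);n=np.array([0,-np.cos(t),-np.sin(t)])
    P=np.array([p[0],0,.095])-.048*n-h*u+on*n+ou*u
    print(th,P,rowto(stw(P),lean(-30)*R.from_rotvec([0,np.radians(th-45),0]))[0])
```

```text
105 [0.0006 0.0307 0.1581] [-0.2, 1.7, -7.9, -0.01, -3.89, 0.06]
95 [0.0006 0.0412 0.1518] [5.0, 1.7, 3.2, -0.01, -13.89, 0.06]
85 [0.0006 0.0504 0.1437] [8.2, 1.8, 15.0, -0.0, -23.89, 0.06]
75 [0.0006 0.0581 0.1342] [9.3, 1.8, 27.2, 0.0, -33.89, 0.06]
65 [0.0006 0.0641 0.1235] [8.2, 1.8, 39.4, 0.01, -43.89, 0.06]
55 [0.0006 0.0681 0.112 ] [5.1, 1.8, 51.2, 0.01, -53.89, 0.06]
45 [0.0006 0.07   0.0999] [-0.1, 1.8, 62.3, 0.02, -63.89, 0.06]
```

>>> arm_command(
  moves=[
    [[55, 0, 2, -8, 0, -4, 0], [55, 3, 2, -3, 0, -9, 0], [55, 5, 2, 3, 0, -14, 0], [55, 8, 2, 15, 0, -22, 0], [55, 9, 2, 22, 0, -30, 0], [55, 9, 2, 30, 0, -36, 0], [55, 8, 2, 39, 0, -44, 0], [55, 6, 2, 47, 0, -50, 0], [55, 4, 2, 55, 0, -57, 0], [55, 0, 2, 62, 0, -64, 0], [55, 0, 2, 62, 0, -64, 0], [55, 0, 2, 62, 0, -64, 0]],
  ],
)

```text
clock: 18.55
ee_pos: [0.4524, 0.2526, 0.0989]
tool_rot: [0.189, 0.665, 0.7, -0.182]
wrist_force: [-0.0, -4.1, -0.5]
width: 0.0577
grip_force: 65.2
```

Run:
```python
from h import *
s=robot.state();print(s['ee_pos'],s['width'],s['wrist_force'])
print(rowto(stw([.0006,.0626,.0928]),lean(-30)))
c=cap('wrist','w6')
```

```text
[0.4524 0.2526 0.0989] 0.05765654657319218 [-0.0069 -4.0977 -0.5028]
([-2.5, 0.4, 8.6, -0.1, 0.37, 0.19], np.float64(0.2))
```

View pics/w6.png

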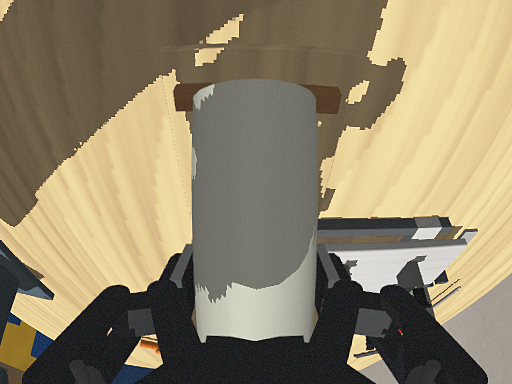

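The tube foot is back at the batten with the tube still central. Setting it down.

>>> arm_command(
  moves=[
    [[55, -3, 0, 3, 0, 0, 0], [55, -4, 0, 6, 0, 0, 0], [55, -4, 0, 6, 0, 0, 0]],
  ],
)

```text
clock: 18.9
ee_pos: [0.4532, 0.2466, 0.0967]
tool_rot: [0.187, 0.666, 0.699, -0.179]
wrist_force: [-0.2, 0.0, -2.7]
width: 0.0573
grip_force: 65.3
```

>>> arm_command(
  moves=[
    [[55, 0, 0, 3, 0, 0, 0], [55, 0, 0, 5, 0, 0, 0], [55, 0, 0, 5, 0, 0, 0]],
  ],
)

```text
clock: 19.2
ee_pos: [0.4536, 0.2447, 0.0935]
tool_rot: [0.188, 0.666, 0.7, -0.178]
wrist_force: [-0.1, 3.1, 2.0]
width: 0.0576
grip_force: 66.0
```

>>> arm_command(
  moves=[
    [[70, 0, 0, 0, 0, 0, 0], [85, 0, 0, 0, 0, 0, 0], [100, 0, 0, 0, 0, 0, 0], [100, 0, 0, 0, 0, 0, 0], [100, 0, 0, 0, 0, 0, 0], [100, 0, 0, -40, 0, 0, 0], [100, 0, 0, -90, 0, 0, 0], [100, 0, 0, -90, 0, 0, 0], [100, 0, 0, -90, 0, 0, 0]],
  ],
)

```text
clock: 20.1
ee_pos: [0.452, 0.2905, 0.1719]
tool_rot: [0.188, 0.666, 0.7, -0.177]
wrist_force: [-0.1, 0.6, -1.6]
width: 0.0848
grip_force: 0.0
```

Run:
```python
from h import *
s=robot.state();print(s['ee_pos'])
print(rowto(stw([0,-.01,.36]),lean(-30)))
print(rowto(stw([0,-.12,.27]),lean(45)))
c=cap('wrist')
m=robot.outline_of('tube','wrist');print(m[0]['conf'] if m else None)
r=m[0]['region'];ys,xs=np.nonzero(r);print(xs.min(),xs.max(),ys.min(),ys.max())
for y in (100,130,160,200): print(y,np.nonzero(r[y])[0][[0,-1]])
```

```text
[0.452  0.2905 0.1719]
([-195.4, -1.3, -104.5, 0.21, -0.03, -0.02], np.float64(4.4))
([-245.7, -1.8, 28.4, 0.19, 74.97, 0.12], np.float64(8.7))
0.88
214 292 90 340
100 [216 289]
130 [215 290]
160 [214 291]
200 [214 291]
```

>>> arm_command(
  moves=[
    [[100, -35, -1, -30, 0, 0, 0], [100, -75, -1, -60, 0, 0, 0], [100, -115, -1, -90, 0, 0, 0], [100, -155, -1, -105, 0, 0, 0], [100, -195, -1, -105, 0, 8, 0], [100, -195, -1, -105, 0, 16, 0], [100, -195, -1, -105, 0, 24, 0], [100, -195, -1, -105, 0, 32, 0], [100, -195, -1, -105, 0, 40, 0], [100, -195, -1, -105, 0, 48, 0], [100, -195, -1, -105, 0, 56, 0], [100, -195, -1, -105, 0, 64, 0]],
  ],
)

```text
clock: 21.4
ee_pos: [0.4556, 0.1726, 0.3584]
tool_rot: [-0.213, 0.66, 0.692, 0.203]
wrist_force: [-1.2, -0.0, -0.1]
width: 0.0859
grip_force: 0.0
```

Run:
```python
from h import *
s=robot.state();print(s['ee_pos'])
b=np.array([0,.1192,.0292]);u=np.array([0,-.7071,.7071])
for d in (.29,.198): print(rowto(stw(b+d*u),lean(45)))
```

```text
[0.4556 0.1726 0.3584]
([-131.8, 0.6, 60.6, 0.05, 10.79, -0.05], np.float64(2.9))
([-114.6, 0.5, 150.9, 0.05, 10.79, -0.05], np.float64(3.8))
```

>>> arm_command(
  moves=[
    [[100, -50, 1, 0, 0, 5, 0], [100, -100, 1, 10, 0, 10.8, 0], [100, -132, 1, 40, 0, 10.8, 0], [100, -132, 1, 60, 0, 10.8, 0], [100, -132, 1, 60, 0, 10.8, 0], [100, -132, 1, 60, 0, 10.8, 0]],
  ],
)

```text
clock: 22.0
ee_pos: [0.4598, 0.0975, 0.2352]
tool_rot: [-0.276, 0.638, 0.669, 0.262]
wrist_force: [-0.1, 0.4, 0.4]
width: 0.0853
grip_force: 0.0
```

Run:
```python
from h import *
s=robot.state();print(s['ee_pos'])
b=np.array([0,.1192,.0292]);u=np.array([0,-.7071,.7071])
for d in (.202,): print(rowto(stw(b+d*u),lean(45)))
c=cap('wrist','w7')
```

```text
[0.4598 0.0975 0.2352]
([-0.1, 0.0, 88.9, -0.1, 0.24, -0.07], np.float64(1.8))
```

View pics/w7.png

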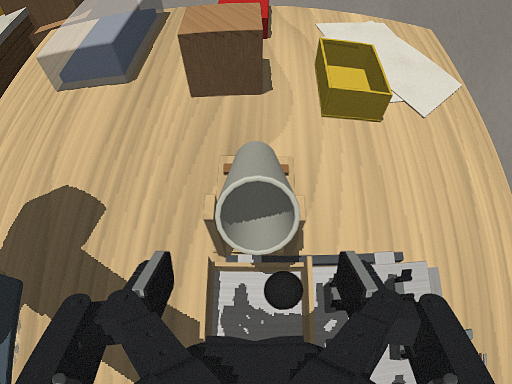

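The tube leans empty and central (mouth at 258,216), and one ball shows in the hopper at (283,290). Gripping near the mouth.

>>> arm_command(
  moves=[
    [[100, 0, 0, 45, 0, 0, 0], [100, 0, 0, 80, 0, 0, 0], [100, 0, 0, 88, 0, 0, 0], [100, 0, 0, 88, 0, 0, 0], [55, 0, 0, 88, 0, 0, 0], [55, 0, 0, 88, 0, 0, 0], [55, 0, 0, 88, 0, 0, 0], [55, 0, 0, 88, 0, 0, 0], [55, 0, 0, 88, 0, 0, 0], [55, 0, 0, 88, 0, 0, 0], [55, 0, 0, 88, 0, 0, 0], [55, 0, 0, 88, 0, 0, 0]],
  ],
  grip_force=40,
)

```text
clock: 23.25
ee_pos: [0.459, 0.1583, 0.1746]
tool_rot: [-0.274, 0.638, 0.67, 0.263]
wrist_force: [0.3, -5.1, 5.9]
width: 0.058
grip_force: 45.8
```

>>> arm_command(
  moves=[
    [[55, 10, 0, 0, 0, 0, 0], [55, 40, 0, 0, 0, 0, 0], [55, 80, 0, 0, 0, 0, 0], [55, 110, 0, -10, 0, 0, 0], [55, 110, 0, -10, 0, 0, 0]],
  ],
)

```text
clock: 23.75
ee_pos: [0.4548, 0.2316, 0.2613]
tool_rot: [-0.273, 0.636, 0.672, 0.264]
wrist_force: [0.4, -1.9, -2.1]
width: 0.0582
grip_force: 44.0
```

Run:
```python
from h import *
s=robot.state();print(s['ee_pos'],s['width'],s['wrist_force'])
print(rowto([.615,.285,.25],lean(0)))
c=cap('wrist','w8')
```

```text
[0.4548 0.2316 0.2613] 0.05821539728665113 [ 0.398  -1.9097 -2.0596]
([23.3, 162.7, 40.5, 0.3, -44.68, 0.32], np.float64(5.2))
```

>>> arm_command(
  moves=[
    [[55, 0, 30, 0, 0, -8, 0], [55, 5, 70, 10, 0, -16, 0], [55, 10, 110, 20, 0, -24, 0], [55, 17, 145, 30, 0, -32, 0], [55, 23, 163, 40, 0, -40, 0], [55, 23, 163, 40, 0.3, -44.7, 0.3], [55, 23, 163, 40, 0.3, -44.7, 0.3], [55, 23, 163, 40, 0.3, -44.7, 0.3], [55, 23, 163, 40, 0.3, -44.7, 0.3]],
  ],
)

```text
clock: 24.7
ee_pos: [0.6145, 0.281, 0.2444]
tool_rot: [-0.003, 0.691, 0.723, -0.003]
wrist_force: [-0.3, -0.4, -1.8]
width: 0.058
grip_force: 45.4
```

>>> arm_command(
  moves=[
    [[55, 0, 0, 20, 0, 0, 0], [55, 0, 0, 33, 0, 0, 0], [55, 0, 0, 38, 0, 0, 0], [55, 0, 0, 38, 0, 0, 0], [55, 0, 0, 38, 0, 0, 0]],
  ],
)

```text
clock: 25.2
ee_pos: [0.6146, 0.2816, 0.2082]
tool_rot: [-0.002, 0.691, 0.723, -0.002]
wrist_force: [0.2, -0.5, -1.7]
width: 0.058
grip_force: 45.4
```

>>> arm_command(
  moves=[
    [[55, 0, 0, 2, 0, 0, 0], [55, 0, 0, 4, 0, 0, 0], [55, 0, 0, 4, 0, 0, 0]],
  ],
)

```text
clock: 25.5
ee_pos: [0.6146, 0.2823, 0.2076]
tool_rot: [-0.001, 0.691, 0.723, -0.001]
wrist_force: [-2.9, -1.5, 8.8]
width: 0.058
grip_force: 46.6
```

>>> arm_command(
  moves=[
    [[70, 0, 0, 0, 0, 0, 0], [85, 0, 0, 0, 0, 0, 0], [100, 0, 0, 0, 0, 0, 0], [100, 0, 0, 0, 0, 0, 0], [100, 0, 0, -5, 0, 0, 0], [100, 0, 0, -50, 0, 0, 0], [100, 0, 0, -100, 0, 0, 0], [100, 0, 0, -120, 0, 0, 0], [100, 0, 0, -120, 0, 0, 0]],
  ],
)

```text
clock: 26.4
ee_pos: [0.6164, 0.2832, 0.3293]
tool_rot: [-0.0, 0.69, 0.723, 0.002]
wrist_force: [0.6, 0.6, -0.1]
width: 0.0852
grip_force: 0.0
```

Run:
```python
from h import *
s=robot.state();print(s['ee_pos'])
print(rowto([.54,.02,.30],down(180)),rowto([.57,.05,.33],down(180)))
C={n:cap(n) for n in('side','top')}
c=C['side'];i=c['image'][60:384,150:420,::-1];cv2.imwrite('pics/s4c.png',cv2.resize(i,(500,600)))
for n in C:
    for r in robot.outline_of('axle0',n)[:6]:
        m,a,l=pca(C[n],r['region'],.015);print(n,round(r['conf'],2),m,round(a,1),l)
    print('ball',[(round(x['conf'],2),atz(C[n],x['location'],.047)) for x in robot.landmark_of('ball0',n)[:5]])
    print('tube',[(round(x['conf'],2),atz(C[n],x['location'],0)) for x in robot.landmark_of('tube',n)[:2]])
```

```text
[0.6164 0.2832 0.3293]
([-259.4, -88.7, 28.3, 0.25, -0.0, -87.33], np.float64(10.2)) ([-230.8, -57.2, -1.5, 0.25, -0.0, -87.33], np.float64(10.2))
side 0.89 [ 0.635  -0.3057] 91.6 [0.0294 0.1071]
side 0.84 [ 0.4722 -0.477 ] 56.1 [0.0273 0.0752]
side 0.82 [ 0.5398 -0.3412] 73.2 [0.0239 0.109 ]
side 0.73 [ 0.2712 -0.323 ] 156.5 [0.0345 0.1026]
side 0.57 [ 0.4299 -0.3437] 73.9 [0.0267 0.1107]
ball [(0.61, array([0.4511, 0.0198, 0.047 ])), (0.51, array([0.4856, 0.1076, 0.047 ])), (0.44, array([0.4604, 0.2286, 0.047 ])), (0.43, array([ 0.4665, -0.0174,  0.047 ]))]
tube [(0.69, array([0.6105, 0.2593, 0.    ]))]
top 0.7 [0.6407 0.2893] -143.1 [0.0578 0.1174]
top 0.66 [ 0.4301 -0.3483] 73.0 [0.0266 0.103 ]
top 0.64 [ 0.6339 -0.3086] 94.5 [0.0274 0.1055]
top 0.6 [ 0.2717 -0.3267] 157.3 [0.0312 0.1119]
top 0.52 [ 0.5408 -0.3404] 74.3 [0.0243 0.0983]
top 0.51 [ 0.4621 -0.4969] 61.2 [0.0349 0.1045]
ball [(0.59, array([0.464, 0.01 , 0.047])), (0.57, array([ 0.4534, -0.0303,  0.047 ])), (0.45, array([0.4958, 0.1247, 0.047 ])), (0.19, array([0.6048, 0.0627, 0.047 ]))]
tube [(0.74, array([0.6278, 0.2592, 0.    ]))]
```

View pics/s4c.png

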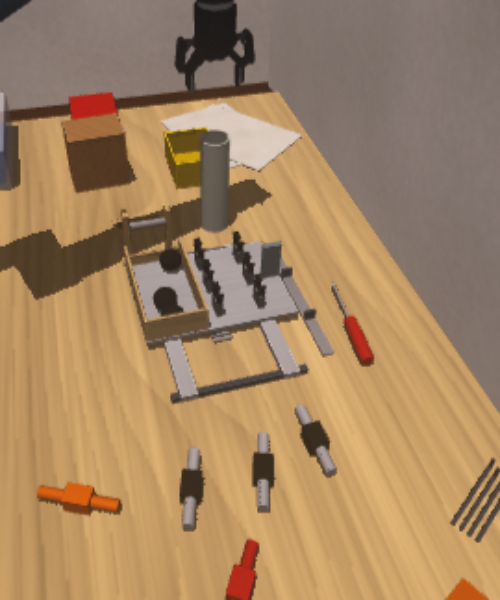

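All three balls are in the hopper, the tube stands upright on the table, and the three axles haven't moved. Next a close look at the clips.

Run:
```python
from h import *
print(rowto([.66,.055,.30],down(182.8)))
```

```text
([-229.4, 34.8, 21.4, -0.47, -0.4, -90.13], np.float64(10.5))
```

>>> arm_command(
  moves=[
    [[100, -50, 8, 0, 0, 0, -8], [100, -100, 16, 0, 0, 0, -16], [100, -150, 24, 10, 0, 0, -25], [100, -200, 34, 20, -0.2, -0.2, -33], [100, -229, 35, 21, -0.4, -0.4, -42], [100, -229, 35, 21, -0.4, -0.4, -50], [100, -229, 35, 21, -0.4, -0.4, -59], [100, -229, 35, 21, -0.4, -0.4, -67], [100, -229, 35, 21, -0.4, -0.4, -76], [100, -229, 35, 21, -0.4, -0.4, -84], [100, -229, 35, 21, -0.4, -0.4, -90], [100, -229, 35, 21, -0.4, -0.4, -90]],
  ],
)

```text
clock: 28.0
ee_pos: [0.6603, 0.0556, 0.3013]
tool_rot: [0.0, -0.023, 1.0, 0.0]
wrist_force: [0.1, 0.4, -0.3]
width: 0.0854
grip_force: 0.0
```

>>> arm_command(
  moves=[
    [[100, 0, 0, 0, 0, 0, 0], [100, 0, 0, 0, 0, 0, 0]],
  ],
)

```text
clock: 28.2
ee_pos: [0.6605, 0.0556, 0.3018]
tool_rot: [0.001, -0.023, 1.0, 0.0]
wrist_force: [0.0, 0.7, -0.2]
width: 0.0854
grip_force: 0.0
```

Run:
```python
from h import *
c=cap('wrist','w9');print(c['s']['ee_pos'],np.degrees((down(182.8).inv()*Rt(c['s'])).as_rotvec()))
for q,z in [('clip0',.065),('push_plate',.105),('hopper',.025)]:
    print(q,[(np.round(x['location'],1).tolist(),round(x['conf'],2),atz(c,x['location'],z)) for x in robot.landmark_of(q,'wrist')[:4]])
i=cv2.resize(cv2.imread('pics/w9.png'),(800,600),interpolation=cv2.INTER_CUBIC);cv2.imwrite('pics/w9b.png',i)
```

```text
[0.6605 0.0556 0.3018] [-0.0008 -0.0954  0.2146]
clip0 [([256.4, 111.8], 0.88, array([0.5887, 0.0548, 0.065 ])), ([200.8, 111.8], 0.71, array([ 0.5905, -0.0117,  0.065 ])), ([311.8, 111.0], 0.67, array([0.5835, 0.1211, 0.065 ]))]
push_plate []
hopper [([253.7, 19.8], 0.6, array([0.4638, 0.046 , 0.025 ]))]
```

View pics/w9b.png

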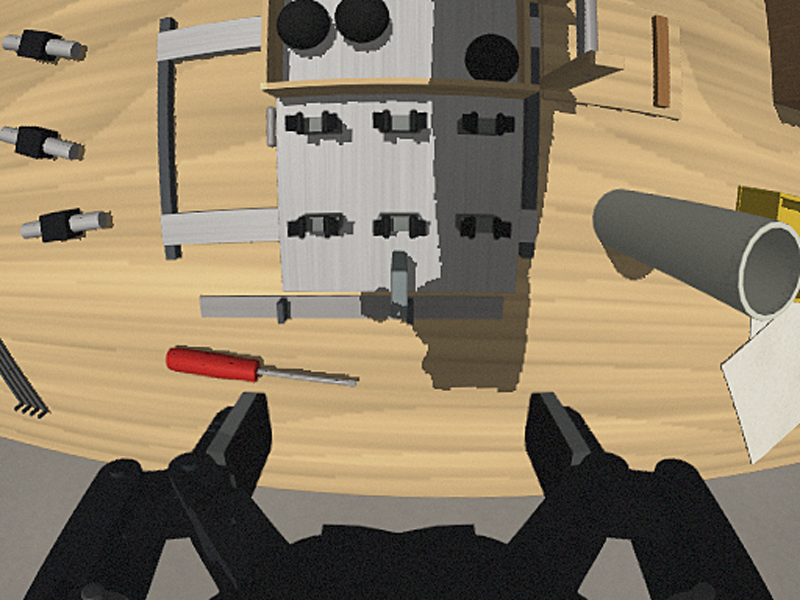

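All three balls lie in the hopper at (303,22), (361,20) and (490,57). The clip pairs are centred at about (318,172), (400,172) and (486,172), and the axles are at left. Picking the far axle first.

Run:
```python
from h import *
print(rowto([.6345,-.307,.16],down(93)))
c=cap('wrist')
for r in robot.outline_of('axle0','wrist')[:4]:
    m,a,l=pca(c,r['region'],.015);print(round(r['conf'],2),m,a,l)
```

```text
([43.1, -361.1, 141.9, 0.1, 0.1, 89.64], np.float64(10.4))
0.7 [ 0.4306 -0.3383] 73.26365532288374 [0.0269 0.1197]
0.69 [ 0.5409 -0.3364] 74.05337646368227 [0.029  0.1141]
0.65 [ 0.6333 -0.3034] 94.11856339871167 [0.0265 0.1168]
```

>>> arm_command(
  moves=[
    [[100, 5, -45, 10, 0, 0, 8], [100, 10, -90, 20, 0, 0, 17], [100, 15, -135, 30, 0, 0, 25], [100, 20, -180, 50, 0, 0, 34], [80, 25, -225, 75, 0, 0, 42], [80, 30, -265, 95, 0, 0, 51], [70, 35, -305, 110, 0, 0, 59], [70, 40, -340, 125, 0, 0, 68], [60, 43, -361, 142, 0, 0, 76], [60, 43, -361, 142, 0, 0, 84], [60, 43, -361, 142, 0, 0, 89.6], [60, 43, -361, 142, 0, 0, 89.6]],
  ],
)

```text
clock: 29.7
ee_pos: [0.6346, -0.3074, 0.1595]
tool_rot: [0.0, 0.688, 0.726, 0.001]
wrist_force: [0.0, 0.9, 0.6]
width: 0.0514
grip_force: 0.0
```

```bash
cat >> h.py <<'E'
def axlook(p0,tag=None):
    c=cap('wrist',tag); best=None
    for r in robot.outline_of('axle0','wrist')[:6]:
        m,a,l=pca(c,r['region'],.015)
        if np.linalg.norm(m-p0)<.06: print(round(r['conf'],2),m,a,l); best=best or (m,a)
    for x in robot.landmark_of('axle0','wrist')[:6]:
        q=atz(c,x['location'],.015)
        if np.linalg.norm(q[:2]-p0)<.06: print('lm',round(x['conf'],2),q)
    return best
E
python3 - <<'E'
from h import *
print(robot.state()['ee_pos'],robot.state()['width'])
axlook([.634,-.306]); print(rowto([.634,-.306,.027],down(93)))
E
```

```text
[ 0.6346 -0.3074  0.1595] 0.05142136400591207
0.9 [ 0.6334 -0.3033] 93.92075717247144 [0.0256 0.109 ]
lm 0.79 [ 0.6325 -0.3073  0.015 ]
([1.0, -1.3, 133.3, 0.15, 0.02, 0.18], np.float64(2.7))
```

>>> arm_command(
  moves=[
    [[60, 2, -1, 50, 0, 0, -0.5], [60, 2, -1, 100, 0, 0, -0.5], [60, 2, -1, 125, 0, 0, -0.5], [60, 2, -1, 132, 0, 0, -0.5], [60, 2, -1, 132, 0, 0, -0.5], [20, 2, -1, 132, 0, 0, -0.5], [20, 2, -1, 132, 0, 0, -0.5], [20, 2, -1, 132, 0, 0, -0.5], [20, 2, -1, 132, 0, 0, -0.5], [20, 2, -1, 132, 0, 0, -0.5]],
  ],
  grip_force=60,
)

```text
clock: 30.85
ee_pos: [0.6362, -0.3063, 0.0318]
tool_rot: [0.004, 0.685, 0.729, 0.002]
wrist_force: [0.5, -0.0, 5.1]
width: 0.0289
grip_force: 62.2
```

>>> arm_command(
  moves=[
    [[20, 0, 0, -20, 0, 0, 0], [20, 0, 0, -70, 0, 0, 0], [20, 0, 0, -120, 0, 0, 0], [20, 0, 0, -130, 0, 0, 0], [20, 0, 0, -130, 0, 0, 0]],
  ],
)

```text
clock: 31.35
ee_pos: [0.6357, -0.3063, 0.1628]
tool_rot: [0.005, 0.685, 0.729, 0.002]
wrist_force: [0.3, 0.1, -1.2]
width: 0.029
grip_force: 61.4
```

Run:
```python
from h import *
s=robot.state();print(s['ee_pos'],s['width'],s['wrist_force'])
print(rowto([.5843,.1196,.16],down(182.9)))
```

```text
[ 0.6357 -0.3063  0.1628] 0.02901475310167827 [ 0.327   0.0695 -1.1835]
([428.3, -24.8, 0.5, 0.2, 0.63, -89.33], np.float64(10.4))
```

>>> arm_command(
  moves=[
    [[20, 45, -2, 0, 0, 0, -8], [20, 90, -5, 0, 0, 0, -17], [20, 135, -8, 0, 0, 0.2, -25], [20, 180, -10, 0, 0, 0.2, -34], [20, 225, -13, 0, 0, 0.3, -42], [20, 270, -16, 0, 0, 0.4, -51], [20, 315, -18, 0, 0, 0.4, -59], [20, 355, -21, 0, 0, 0.5, -68], [20, 395, -23, 0, 0, 0.6, -76], [20, 428, -25, 0, 0.2, 0.6, -84], [20, 428, -25, 0, 0.2, 0.6, -89.3], [20, 428, -25, 0, 0.2, 0.6, -89.3]],
  ],
)

```text
clock: 32.55
ee_pos: [0.5802, 0.1216, 0.1547]
tool_rot: [-0.006, -0.026, 1.0, 0.002]
wrist_force: [0.7, 0.1, -1.1]
width: 0.0288
grip_force: 61.3
```

>>> arm_command(
  moves=[
    [[20, 0, 0, 0, 0, 0, 0], [20, 0, 0, 0, 0, 0, 0]],
  ],
)

```text
clock: 32.75
ee_pos: [0.5816, 0.1197, 0.1566]
tool_rot: [-0.004, -0.024, 1.0, 0.002]
wrist_force: [-0.6, -0.3, -1.4]
width: 0.0287
grip_force: 61.3
```

Run:
```python
from h import *
s=robot.state();print(s['ee_pos'],s['width'],s['wrist_force'])
print(rowto([.5843,.1196,.0968],down(182.9)))
c=cap('wrist','w10')
print([(np.round(x['location'],1).tolist(),round(x['conf'],2),atz(c,x['location'],.065)) for x in robot.landmark_of('clip0','wrist')[:4]])
print([(np.round(x['location'],1).tolist(),round(x['conf'],2),atz(c,x['location'],s['ee_pos'][2]-.0168)) for x in robot.landmark_of('axle0','wrist')[:4]])
```

```text
[0.5816 0.1197 0.1566] 0.02865465868045299 [-0.5923 -0.256  -1.3557]
([-3.2, -0.4, 59.8, 0.24, -0.51, -0.18], np.float64(1.2))
[([96.6, 216.9], 0.84, array([ 0.592 , -0.0132,  0.065 ]))]
[([254.3, 259.1], 0.76, array([0.5796, 0.1196, 0.1398]))]
```

View pics/w10.png

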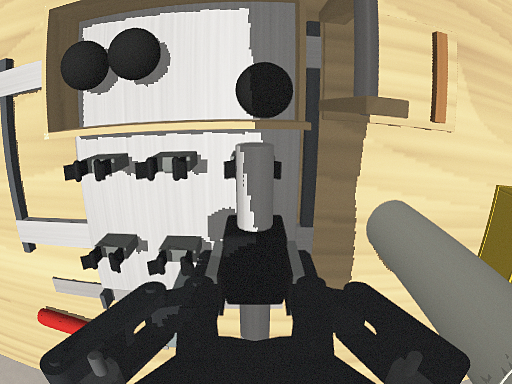

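The rod end (254,150) lines up over the clip at (252,168). Moving 4 mm in +x and pressing down.

>>> arm_command(
  moves=[
    [[20, -4, 0, 30, 0.2, -0.5, 0], [20, -4, 0, 55, 0.2, -0.5, 0], [20, -4, 0, 60, 0.2, -0.5, 0], [20, -4, 0, 60, 0.2, -0.5, 0]],
  ],
)

```text
clock: 33.3
ee_pos: [0.585, 0.1206, 0.0973]
tool_rot: [-0.0, -0.025, 1.0, 0.0]
wrist_force: [-0.1, -0.4, -1.9]
width: 0.0287
grip_force: 61.3
```

>>> arm_command(
  moves=[
    [[20, 0, 0, 4, 0, 0, 0], [20, 0, 0, 8, 0, 0, 0], [20, 0, 0, 12, 0, 0, 0], [20, 0, 0, 16, 0, 0, 0], [20, 0, 0, 16, 0, 0, 0]],
  ],
)

```text
clock: 33.8
ee_pos: [0.5861, 0.1209, 0.0819]
tool_rot: [0.001, -0.025, 1.0, 0.0]
wrist_force: [-0.7, 0.2, -1.5]
width: 0.0288
grip_force: 61.3
```

Run:
```python
from h import *
s=robot.state();print(s['ee_pos'],s['width'],s['wrist_force'],s['moment'],rowto([.5843,.1196,.0818],down(182.9)))
```

```text
[0.5861 0.1209 0.0819] 0.028777801721343664 [-0.664   0.2134 -1.4873] [-0.0438  0.0301  0.0173] ([1.9, -1.2, 0.1, 0.04, 0.16, -0.02], np.float64(0.0))
```

>>> arm_command(
  moves=[
    [[20, 0, 0, 3, 0, 0, 0], [20, 0, 0, 6, 0, 0, 0], [20, 0, 0, 6, 0, 0, 0]],
  ],
)

```text
clock: 34.1
ee_pos: [0.5861, 0.1214, 0.0815]
tool_rot: [0.002, -0.025, 1.0, 0.001]
wrist_force: [-8.5, -0.8, 19.2]
width: 0.0284
grip_force: 64.0
```

Run:
```python
from h import *
s=robot.state();print(s['ee_pos'],s['wrist_force'],s['moment'])
c=cap('wrist','w11');cv2.imwrite('pics/w11c.png',cv2.resize(c['image'][60:340,40:420,::-1],None,fx=2,fy=2))
```

```text
[0.5861 0.1214 0.0815] [-8.5321 -0.8407 19.2091] [-0.2223  1.8521 -0.0334]
```

View pics/w11c.png

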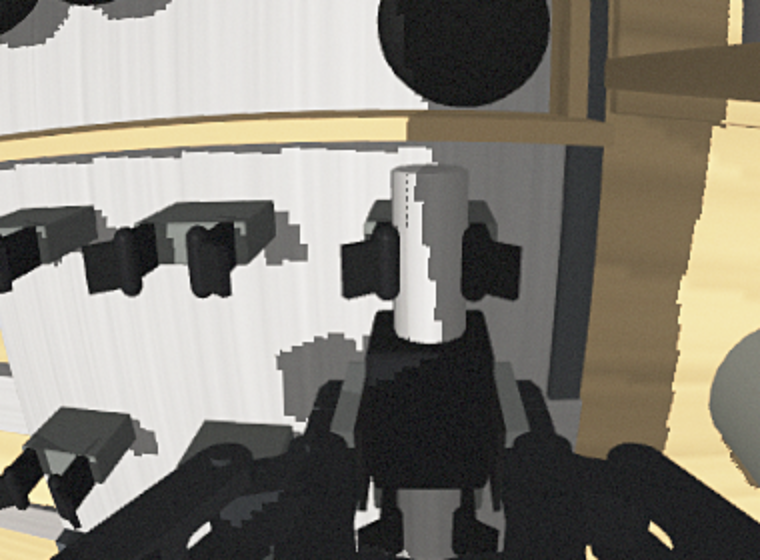

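The rod sits inside both clips with firm resistance at a rod centre height of about 65 mm, so it is seated. Releasing and going for the next one.

>>> arm_command(
  moves=[
    [[55, 0, 0, -4, 0, 0, 0], [55, 0, 0, -4, 0, 0, 0], [55, 0, 0, -4, 0, 0, 0], [55, 0, 0, -20, 0, 0, 0], [55, 0, 0, -60, 0, 0, 0], [60, 0, 0, -100, 0, 0, 0], [60, 0, 0, -100, 0, 0, 0]],
  ],
)

```text
clock: 34.85
ee_pos: [0.589, 0.1213, 0.1824]
tool_rot: [0.007, -0.025, 1.0, 0.001]
wrist_force: [1.6, -0.0, 0.5]
width: 0.051
grip_force: 0.0
```

Run:
```python
from h import *
s=robot.state();print(s['ee_pos'],s['width'])
print(rowto([.5405,-.339,.16],down(73.7)))
t=cap('top')
for r in robot.outline_of('axle0','top')[:6]:
    m,a,l=pca(t,r['region'],.015);print('top',round(r['conf'],2),m,round(a,1),l)
```

```text
[0.589  0.1213 0.1824] 0.051045416826466544
([71.9, -457.3, 20.8, 0.78, 0.43, 109.18], np.float64(12.7))
top 0.77 [ 0.5408 -0.3406] 74.4 [0.0248 0.097 ]
top 0.77 [ 0.4318 -0.3433] 74.1 [0.0258 0.1033]
top 0.75 [ 0.4627 -0.4961] 59.3 [0.027  0.0959]
top 0.61 [ 0.2661 -0.3243] 157.5 [0.026 0.095]
```

>>> arm_command(
  moves=[
    [[60, 6, -38, 0, 0, 0, 8.5], [60, 12, -76, 0, 0, 0, 17], [60, 18, -114, 0, 0, 0, 25.5], [60, 24, -152, 0, 0, 0, 34], [60, 30, -190, 0, 0, 0, 42.5], [60, 36, -228, 0, 0, 0, 51], [60, 42, -266, 0, 0, 0, 59.5], [60, 48, -304, 10, 0.3, 0.2, 68], [60, 54, -342, 15, 0.5, 0.3, 76.5], [60, 60, -380, 20, 0.8, 0.4, 85], [60, 66, -418, 20, 0.8, 0.4, 93.5], [60, 72, -457, 21, 0.8, 0.4, 102]],
  ],
)

```text
clock: 36.15
ee_pos: [0.5351, -0.3395, 0.1509]
tool_rot: [-0.005, 0.763, 0.646, -0.005]
wrist_force: [0.9, -0.4, -0.1]
width: 0.0515
grip_force: 0.0
```

>>> arm_command(
  moves=[
    [[60, 0, 0, 0, 0, 0, 7], [60, 0, 0, 0, 0, 0, 7], [60, 0, 0, 0, 0, 0, 7]],
  ],
)

```text
clock: 36.45
ee_pos: [0.5358, -0.3381, 0.1521]
tool_rot: [-0.004, 0.798, 0.602, -0.006]
wrist_force: [0.1, -0.3, 0.7]
width: 0.0513
grip_force: 0.0
```

Run:
```python
from h import *
print(robot.state()['ee_pos'],robot.state()['width'])
axlook([.5405,-.339]); print(rowto([.5405,-.339,.0305],down(73.7)))
```

```text
[ 0.5358 -0.3381  0.1521] 0.051338311206121236
lm 0.64 [ 0.5406 -0.3402  0.015 ]
([0.6, 5.4, 123.2, -0.63, 0.29, 0.33], np.float64(2.5))
```

>>> arm_command(
  moves=[
    [[60, 0, 5, 50, -0.6, 0.3, 0.3], [60, 0, 5, 95, -0.6, 0.3, 0.3], [60, 0, 5, 115, -0.6, 0.3, 0.3], [60, 0, 5, 122, -0.6, 0.3, 0.3], [60, 0, 5, 122, -0.6, 0.3, 0.3], [20, 0, 5, 122, -0.6, 0.3, 0.3], [20, 0, 5, 122, -0.6, 0.3, 0.3], [20, 0, 5, 122, -0.6, 0.3, 0.3], [20, 0, 5, 122, -0.6, 0.3, 0.3], [20, 0, 5, 122, -0.6, 0.3, 0.3]],
  ],
)

```text
clock: 37.6
ee_pos: [0.5419, -0.342, 0.0354]
tool_rot: [0.003, 0.801, 0.599, 0.001]
wrist_force: [0.8, 0.2, 5.3]
width: 0.0286
grip_force: 62.7
```

>>> arm_command(
  moves=[
    [[20, 0, 0, -20, 0, 0, 0], [20, 0, 0, -70, 0, 0, 0], [20, 0, 0, -120, 0, 0, 0], [20, 0, 0, -135, 0, 0, 0], [20, 0, 0, -135, 0, 0, 0]],
  ],
)

```text
clock: 38.1
ee_pos: [0.542, -0.3424, 0.1721]
tool_rot: [0.005, 0.801, 0.599, 0.001]
wrist_force: [0.8, -0.3, -2.1]
width: 0.0284
grip_force: 61.9
```

Run:
```python
from h import *
s=robot.state();print(s['ee_pos'],s['width'],s['wrist_force'])
print(rowto([.589,.056,.165],down(182.9)))
```

```text
[ 0.542  -0.3424  0.1721] 0.02837487913447195 [ 0.7925 -0.2608 -2.0911]
([395.4, -67.7, 5.0, 0.13, 0.62, -109.34], np.float64(12.7))
```

>>> arm_command(
  moves=[
    [[20, 33, -6, 0, 0, 0, -8.5], [20, 66, -12, 0, 0, 0, -17], [20, 99, -18, 0, 0, 0, -25.5], [20, 132, -24, 0, 0, 0, -34], [20, 165, -30, 0, 0, 0, -42.5], [20, 198, -36, 0, 0, 0.2, -51], [20, 231, -42, 0, 0, 0.3, -59.5], [20, 264, -48, 0, 0, 0.4, -68], [20, 297, -54, 0, 0, 0.5, -76.5], [20, 330, -60, 0, 0, 0.6, -85], [20, 363, -66, 0, 0, 0.6, -93.5], [20, 395, -68, 0, 0, 0.6, -101]],
  ],
)

```text
clock: 39.3
ee_pos: [0.5845, 0.0589, 0.1634]
tool_rot: [-0.006, 0.044, 0.999, 0.003]
wrist_force: [0.8, -0.3, -0.2]
width: 0.0286
grip_force: 61.8
```

>>> arm_command(
  moves=[
    [[20, 0, 0, 0, 0, 0, -8.3], [20, 0, 0, 0, 0, 0, -8.3], [20, 0, 0, 0, 0, 0, -8.3], [20, 0, 0, 0, 0, 0, -8.3]],
  ],
)

```text
clock: 39.7
ee_pos: [0.5858, 0.0567, 0.1657]
tool_rot: [-0.003, -0.023, 1.0, 0.004]
wrist_force: [0.4, 0.9, -1.0]
width: 0.0284
grip_force: 61.8
```

Run:
```python
from h import *
s=robot.state();print(s['ee_pos'],s['width'],s['wrist_force'])
print(rowto([.589,.056,.1004],down(182.9)))
c=cap('wrist','w12')
print([(np.round(x['location'],1).tolist(),round(x['conf'],2),atz(c,x['location'],.065)) for x in robot.landmark_of('clip0','wrist')[:4]])
print([(np.round(x['location'],1).tolist(),round(x['conf'],2),atz(c,x['location'],s['ee_pos'][2]-.0204)) for x in robot.landmark_of('axle0','wrist')[:4]])
```

```text
[0.5858 0.0567 0.1657] 0.028408717926459628 [ 0.4238  0.9493 -1.0474]
([-3.6, -1.3, 65.2, 0.42, -0.39, -0.21], np.float64(1.3))
[([172.1, 210.5], 0.64, array([ 0.5899, -0.0093,  0.065 ]))]
[([331.0, 213.0], 0.95, array([0.5576, 0.0954, 0.1453])), ([255.3, 253.4], 0.73, array([0.5823, 0.0572, 0.1453]))]
```

>>> arm_command(
  moves=[
    [[20, -5, -1, 30, 0.4, -0.4, -0.2], [20, -5, -1, 58, 0.4, -0.4, -0.2], [20, -5, -1, 65, 0.4, -0.4, -0.2], [20, -5, -1, 65, 0.4, -0.4, -0.2]],
  ],
)

```text
clock: 40.25
ee_pos: [0.59, 0.0566, 0.101]
tool_rot: [-0.0, -0.026, 1.0, 0.0]
wrist_force: [0.1, -0.4, -1.2]
width: 0.0287
grip_force: 61.8
```

>>> arm_command(
  moves=[
    [[20, 0, 0, 4, 0, 0, 0], [20, 0, 0, 8, 0, 0, 0], [20, 0, 0, 12, 0, 0, 0], [20, 0, 0, 16, 0, 0, 0], [20, 0, 0, 19, 0, 0, 0], [20, 0, 0, 21, 0, 0, 0], [20, 0, 0, 21, 0, 0, 0]],
  ],
)

```text
clock: 40.95
ee_pos: [0.5929, 0.0569, 0.0852]
tool_rot: [0.004, -0.027, 1.0, -0.0]
wrist_force: [-3.7, -0.8, 12.3]
width: 0.0287
grip_force: 63.6
```

Run:
```python
from h import *
s=robot.state();print(s['ee_pos'],s['wrist_force'],s['moment'])
```

```text
[0.5929 0.0569 0.0852] [-3.7189 -0.784  12.2527] [-0.2568  0.7786 -0.0901]
```

>>> arm_command(
  moves=[
    [[20, 0, 0, 3, 0, 0, 0], [20, 0, 0, 3, 0, 0, 0], [20, 0, 0, 3, 0, 0, 0]],
  ],
)

```text
clock: 41.25
ee_pos: [0.593, 0.0569, 0.085]
tool_rot: [0.004, -0.027, 1.0, -0.0]
wrist_force: [-7.0, -2.1, 21.9]
width: 0.0286
grip_force: 64.8
```

>>> arm_command(
  moves=[
    [[50, 0, 0, -7, 0, 0, 0], [50, 0, 0, -7, 0, 0, 0], [50, 0, 0, -7, 0, 0, 0], [50, 0, 0, -25, 0, 0, 0], [50, 0, 0, -60, 0, 0, 0], [60, 0, 0, -95, 0, 0, 0], [60, 0, 0, -95, 0, 0, 0]],
  ],
)

```text
clock: 41.95
ee_pos: [0.594, 0.0571, 0.1783]
tool_rot: [0.006, -0.027, 1.0, 0.0]
wrist_force: [0.1, -0.3, 0.3]
width: 0.0513
grip_force: 0.0
```

Run:
```python
from h import *
s=robot.state();print(s['ee_pos'],s['width'])
t=cap('top');b=None
for r in robot.outline_of('axle0','top')[:6]:
    m,a,l=pca(t,r['region'],.015);print('top',round(r['conf'],2),m,round(a,1),l)
print(rowto([.431,-.342,.16],down(73.7)))
```

```text
[0.594  0.0571 0.1783] 0.05131708099421542
top 0.71 [ 0.2722 -0.3271] 157.1 [0.0269 0.1027]
top 0.49 [ 0.4307 -0.3407] 74.5 [0.0285 0.1056]
top 0.46 [ 0.4622 -0.4978] 59.0 [0.0234 0.1086]
([181.9, -389.9, 12.5, 0.22, 0.13, 109.38], np.float64(12.7))
```

>>> arm_command(
  moves=[
    [[60, 15, -33, 0, 0, 0, 8.5], [60, 30, -66, 0, 0, 0, 17], [60, 45, -99, 0, 0, 0, 25.5], [60, 60, -132, 0, 0, 0, 34], [60, 75, -165, 0, 0, 0, 42.5], [60, 90, -198, 0, 0, 0, 51], [60, 105, -230, 0, 0, 0, 59.5], [60, 120, -262, 5, 0.1, 0, 68], [60, 135, -294, 8, 0.2, 0.1, 76.5], [60, 150, -326, 10, 0.2, 0.1, 85], [60, 166, -358, 12, 0.2, 0.1, 93.5], [60, 182, -390, 12, 0.2, 0.1, 102]],
  ],
)

```text
clock: 43.25
ee_pos: [0.4283, -0.3421, 0.1571]
tool_rot: [-0.003, 0.762, 0.648, -0.001]
wrist_force: [1.1, 0.2, 0.1]
width: 0.0512
grip_force: 0.0
```

>>> arm_command(
  moves=[
    [[60, 0, 0, 0, 0, 0, 7.4], [60, 0, 0, 0, 0, 0, 7.4], [60, 0, 0, 0, 0, 0, 7.4]],
  ],
)

```text
clock: 43.55
ee_pos: [0.4295, -0.3411, 0.1585]
tool_rot: [-0.002, 0.8, 0.601, -0.001]
wrist_force: [1.0, -0.4, 0.3]
width: 0.0514
grip_force: 0.0
```

Run:
```python
from h import *
print(robot.state()['ee_pos'],robot.state()['width'])
axlook([.431,-.342]); print(rowto([.431,-.342,.0305],down(73.9)))
```

```text
[ 0.4295 -0.3411  0.1585] 0.05142812699383789
0.56 [ 0.4309 -0.3401] 73.55280090259902 [0.0263 0.1098]
lm 0.65 [ 0.4307 -0.3423  0.015 ]
([-0.7, 1.1, 129.3, -0.09, -0.0, -0.07], np.float64(2.6))
```

>>> arm_command(
  moves=[
    [[60, -1, 1, 50, 0, 0, 0], [60, -1, 1, 100, 0, 0, 0], [60, -1, 1, 122, 0, 0, 0], [60, -1, 1, 128, 0, 0, 0], [60, -1, 1, 128, 0, 0, 0], [20, -1, 1, 128, 0, 0, 0], [20, -1, 1, 128, 0, 0, 0], [20, -1, 1, 128, 0, 0, 0], [20, -1, 1, 128, 0, 0, 0], [20, -1, 1, 128, 0, 0, 0]],
  ],
)

```text
clock: 44.7
ee_pos: [0.4326, -0.345, 0.0354]
tool_rot: [0.003, 0.8, 0.6, 0.0]
wrist_force: [0.5, 0.4, 7.2]
width: 0.0287
grip_force: 62.6
```

>>> arm_command(
  moves=[
    [[20, 0, 0, -20, 0, 0, 0], [20, 0, 0, -70, 0, 0, 0], [20, 0, 0, -120, 0, 0, 0], [20, 0, 0, -140, 0, 0, 0], [20, 0, 0, -140, 0, 0, 0]],
  ],
)

```text
clock: 45.2
ee_pos: [0.433, -0.3455, 0.1779]
tool_rot: [0.005, 0.8, 0.6, 0.0]
wrist_force: [0.3, -0.6, -1.2]
width: 0.0288
grip_force: 61.8
```

Run:
```python
from h import *
s=robot.state();print(s['ee_pos'],s['width'],s['wrist_force'])
print(rowto([.594,-.009,.17],down(182.9)))
```

```text
[ 0.433  -0.3455  0.1779] 0.028839841512787935 [ 0.2787 -0.6486 -1.185 ]
([368.3, 59.8, 6.4, 0.02, 0.66, -109.23], np.float64(12.7))
```

>>> arm_command(
  moves=[
    [[20, 31, 5, 0, 0, 0, -8.5], [20, 62, 10, 0, 0, 0, -17], [20, 93, 15, 0, 0, 0, -25.5], [20, 124, 20, 0, 0, 0, -34], [20, 155, 25, 0, 0, 0, -42.5], [20, 186, 30, 0, 0, 0.2, -51], [20, 217, 35, 0, 0, 0.3, -59.5], [20, 248, 40, 0, 0, 0.4, -68], [20, 279, 45, 2, 0, 0.5, -76.5], [20, 310, 50, 4, 0, 0.6, -85], [20, 341, 55, 6, 0, 0.7, -93.5], [20, 368, 60, 6, 0, 0.7, -101]],
  ],
)

```text
clock: 46.4
ee_pos: [0.5909, -0.0054, 0.1629]
tool_rot: [-0.006, 0.043, 0.999, 0.004]
wrist_force: [0.3, -0.9, -2.4]
width: 0.0285
grip_force: 61.7
```

>>> arm_command(
  moves=[
    [[20, 0, 0, 0, 0, 0, -8.2], [20, 0, 0, 0, 0, 0, -8.2], [20, 0, 0, 0, 0, 0, -8.2], [20, 0, 0, 0, 0, 0, -8.2]],
  ],
)

```text
clock: 46.8
ee_pos: [0.5913, -0.0076, 0.1652]
tool_rot: [-0.004, -0.024, 1.0, 0.004]
wrist_force: [0.4, -0.3, -1.8]
width: 0.0285
grip_force: 61.7
```

Run:
```python
from h import *
s=robot.state();print(s['ee_pos'],s['width'],s['wrist_force'])
print(rowto([.594,-.0085,.1004],down(182.9)))
c=cap('wrist','w13')
print([(np.round(x['location'],1).tolist(),round(x['conf'],2),atz(c,x['location'],s['ee_pos'][2]-.0204)) for x in robot.landmark_of('axle0','wrist')[:4]])
cv2.imwrite('pics/w13c.png',cv2.resize(c['image'][60:340,100:480,::-1],None,fx=2,fy=2))
```

```text
[ 0.5913 -0.0076  0.1652] 0.02852523683789506 [ 0.3949 -0.336  -1.8428]
([-3.2, -1.6, 64.8, 0.51, -0.46, -0.2], np.float64(1.3))
[([256.4, 252.5], 0.68, array([ 0.5872, -0.0065,  0.1448])), ([404.9, 207.2], 0.62, array([0.5584, 0.0747, 0.1448])), ([335.6, 208.5], 0.6, array([0.5606, 0.0333, 0.1448]))]
```

View pics/w13c.png

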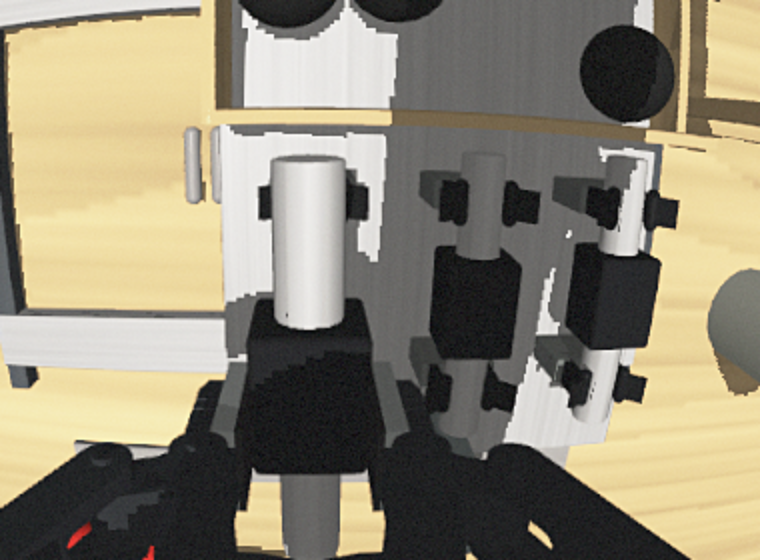

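Two axles sit in their clips, and the third rod (308,240) is centred over the last pair (clip horns at 265 and 357). Pressing it in.

>>> arm_command(
  moves=[
    [[20, -4, -1, 30, 0.5, -0.4, -0.2], [20, -4, -1, 58, 0.5, -0.4, -0.2], [20, -4, -1, 65, 0.5, -0.4, -0.2], [20, -4, -1, 65, 0.5, -0.4, -0.2]],
  ],
)

```text
clock: 47.3
ee_pos: [0.5942, -0.0076, 0.1003]
tool_rot: [-0.001, -0.026, 1.0, 0.0]
wrist_force: [-1.5, 1.5, -1.3]
width: 0.0285
grip_force: 61.8
```

>>> arm_command(
  moves=[
    [[20, 0, 0, 4, 0, 0, 0], [20, 0, 0, 8, 0, 0, 0], [20, 0, 0, 12, 0, 0, 0], [20, 0, 0, 16, 0, 0, 0], [20, 0, 0, 19, 0, 0, 0], [20, 0, 0, 22, 0, 0, 0], [20, 0, 0, 24, 0, 0, 0], [20, 0, 0, 24, 0, 0, 0]],
  ],
)

```text
clock: 48.1
ee_pos: [0.5973, -0.0081, 0.0851]
tool_rot: [0.003, -0.027, 1.0, -0.001]
wrist_force: [-10.6, -0.2, 25.2]
width: 0.0286
grip_force: 65.1
```

>>> arm_command(
  moves=[
    [[50, 0, 0, -8, 0, 0, 0], [50, 0, 0, -8, 0, 0, 0], [50, 0, 0, -8, 0, 0, 0], [50, 0, 0, -30, 0, 0, 0], [50, 0, 0, -70, 0, 0, 0], [60, 0, 0, -110, 0, 0, 0], [60, 0, 0, -150, 0, 0, 0], [60, 0, 0, -170, 0, 0, 0], [60, 0, 0, -170, 0, 0, 0]],
  ],
)

```text
clock: 49.0
ee_pos: [0.5973, -0.0076, 0.2506]
tool_rot: [0.004, -0.027, 1.0, -0.001]
wrist_force: [0.4, 0.0, 0.2]
width: 0.0515
grip_force: 0.0
```

Run:
```python
from h import *
s=robot.state();print(s['ee_pos'],s['width'])
c=cap('wrist','w14')
print([(np.round(x['location'],1).tolist(),round(x['conf'],2),atz(c,x['location'],.065)) for x in robot.landmark_of('axle0','wrist')[:4]])
print([(np.round(x['location'],1).tolist(),round(x['conf'],2),atz(c,x['location'],.047)) for x in robot.landmark_of('ball0','wrist')[:4]])
i=cv2.resize(cv2.imread('pics/w14.png'),(800,600),interpolation=cv2.INTER_CUBIC);cv2.imwrite('pics/w14b.png',i)
for r in robot.outline_of('axle0','wrist')[:4]:
    m,a,l=pca(c,r['region'],.065);print(round(r['conf'],2),m,a,l)
print('plate',[(x['conf'],atz(c,x['location'],.105)) for x in robot.landmark_of('push_plate','wrist')])
```

```text
[ 0.5973 -0.0076  0.2506] 0.051475349062033444
[([258.1, 176.7], 0.89, array([ 0.5934, -0.0041,  0.065 ])), ([369.9, 175.2], 0.86, array([0.5838, 0.1201, 0.065 ])), ([311.8, 175.3], 0.78, array([0.5885, 0.0532, 0.065 ])), ([249.3, 52.6], 0.35, array([ 0.4645, -0.0199,  0.065 ]))]
[([289.5, 51.4], 0.63, array([0.4571, 0.0222, 0.047 ])), ([247.8, 54.2], 0.62, array([ 0.4632, -0.0219,  0.047 ])), ([378.5, 91.8], 0.57, array([0.4898, 0.1267, 0.047 ]))]
0.92 [0.5838 0.1223] -176.00111408063847 [0.0337 0.1016]
0.68 [ 0.593  -0.0078] -176.81119147261367 [0.0259 0.1079]
0.59 [0.5879 0.0578] -177.1180830985327 [0.0274 0.1056]
plate []
```

View pics/w14b.png

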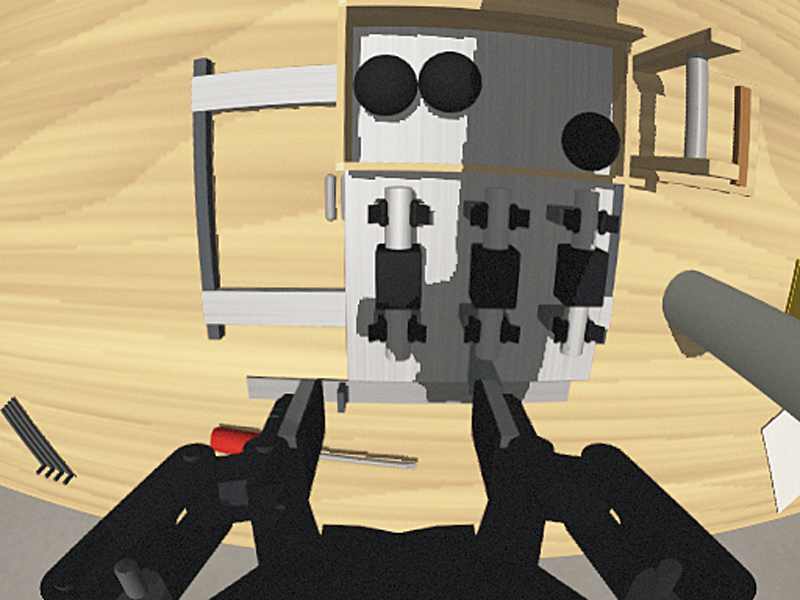

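All three axles are seated in their clips, 65 mm apart and aligned with the sled to within 1°. The three balls are in the hopper and the tube stands. Now I pinch the push plate from above.

Run:
```python
from h import *
t=cap('top');s=cap('side')
for n,c in(('top',t),('side',s)): print(n,[(x['conf'],x['location'],atz(c,x['location'],.105)) for x in robot.landmark_of('push_plate',n)[:2]])
print(rowto([.673,.061,.20],down(182.9)),rowto([.673,.061,.097],down(182.9)))
```

```text
top [(0.58, [242.4, 154.0], array([0.672 , 0.0569, 0.105 ])), (0.19, [231.1, 177.8], array([0.586 , 0.0994, 0.105 ]))]
side [(0.88, [298.1, 192.1], array([0.6783, 0.0534, 0.105 ]))]
([-81.7, 64.0, 45.6, 0.02, -0.1, 0.17], np.float64(2.3)) ([-81.9, 63.9, 148.6, 0.02, -0.1, 0.17], np.float64(3.6))
```

>>> arm_command(
  moves=[
    [[70, -40, 30, 20, 0, 0, 0], [70, -83, 61, 45, 0, 0, 0], [70, -83, 61, 60, 0, 0, 0], [70, -83, 61, 60, 0, 0, 0], [70, -83, 61, 90, 0, 0, 0], [70, -83, 61, 115, 0, 0, 0], [70, -83, 61, 135, 0, 0, 0], [70, -83, 61, 147, 0, 0, 0], [70, -83, 61, 147, 0, 0, 0]],
  ],
)

```text
clock: 50.35
ee_pos: [0.6736, 0.0573, 0.099]
tool_rot: [-0.001, -0.026, 1.0, -0.0]
wrist_force: [-1.5, -0.7, -0.9]
width: 0.0599
grip_force: 0.0
```

>>> arm_command(
  moves=[
    [[0, 0, 0, 0, 0, 0, 0], [0, 0, 0, 0, 0, 0, 0], [0, 0, 0, 0, 0, 0, 0], [0, 0, 0, 0, 0, 0, 0], [0, 0, 0, 0, 0, 0, 0], [0, 0, 0, 0, 0, 0, 0], [0, 0, 0, 0, 0, 0, 0], [0, 0, 0, 0, 0, 0, 0]],
  ],
  grip_force=30,
)

```text
clock: 51.15
ee_pos: [0.6762, 0.0581, 0.1023]
tool_rot: [0.002, -0.026, 1.0, 0.0]
wrist_force: [-1.8, 0.5, 5.1]
width: 0.0117
grip_force: 30.6
```

Run:
```python
from h import *
s=robot.state();print(s['ee_pos'],s['width'],s['wrist_force'])
```

```text
[0.6762 0.0581 0.1023] 0.011663419262110581 [-1.8205  0.5167  5.063 ]
```

>>> arm_command(
  moves=[
    [[0, 0, 2, 0, 0, 0, 0], [0, 0, 4, 0, 0, 0, 0], [0, 0, 6, 0, 0, 0, 0], [0, 0, 6, 0, 0, 0, 0], [0, 0, 6, 0, 0, 0, 0]],
  ],
)

```text
clock: 51.65
ee_pos: [0.6759, 0.064, 0.1023]
tool_rot: [0.002, -0.026, 1.0, -0.0]
wrist_force: [0.5, 1.0, 5.1]
width: 0.0114
grip_force: 30.5
```

>>> arm_command(
  moves=[
    [[0, 0, 2, 0, 0, 0, 0], [0, 0, 4, 0, 0, 0, 0], [0, 0, 5, 0, 0, 0, 0], [0, 0, 5, 0, 0, 0, 0], [0, 0, 5, 0, 0, 0, 0]],
  ],
)

```text
clock: 52.15
ee_pos: [0.6758, 0.0674, 0.1023]
tool_rot: [0.002, -0.026, 1.0, -0.002]
wrist_force: [-0.1, -3.5, 5.7]
width: 0.0114
grip_force: 30.5
```

>>> arm_command(
  moves=[
    [[0, 0, -4, 0, 0, 0, 0], [0, 0, -14, 0, 0, 0, 0], [0, 0, -26, 0, 0, 0, 0], [0, 0, -38, 0, 0, 0, 0], [0, 0, -50, 0, 0, 0, 0], [0, 0, -62, 0, 0, 0, 0], [0, 0, -74, 0, 0, 0, 0], [0, 0, -86, 0, 0, 0, 0], [0, 0, -96, 0, 0, 0, 0], [0, 0, -102, 0, 0, 0, 0], [0, 0, -102, 0, 0, 0, 0], [0, 0, -102, 0, 0, 0, 0]],
  ],
)

```text
clock: 53.35
ee_pos: [0.68, -0.034, 0.1024]
tool_rot: [0.001, -0.026, 1.0, -0.001]
wrist_force: [-3.2, -0.5, 7.1]
width: 0.0116
grip_force: 30.6
```

>>> arm_command(
  moves=[
    [[0, 0, -3, 0, 0, 0, 0], [0, 0, -6, 0, 0, 0, 0], [0, 0, -9, 0, 0, 0, 0], [0, 0, -9, 0, 0, 0, 0], [0, 0, -9, 0, 0, 0, 0]],
  ],
)

```text
clock: 53.85
ee_pos: [0.6803, -0.0408, 0.1024]
tool_rot: [0.001, -0.027, 1.0, 0.001]
wrist_force: [-3.2, 2.3, 7.8]
width: 0.0117
grip_force: 31.1
```

>>> arm_command(
  moves=[
    [[0, 0, -3, 0, 0, 0, 0], [0, 0, -6, 0, 0, 0, 0], [0, 0, -9, 0, 0, 0, 0], [0, 0, -9, 0, 0, 0, 0], [0, 0, -9, 0, 0, 0, 0]],
  ],
)

```text
clock: 54.35
ee_pos: [0.6807, -0.0492, 0.1024]
tool_rot: [0.0, -0.027, 1.0, 0.001]
wrist_force: [-3.7, 0.9, 7.3]
width: 0.0115
grip_force: 31.4
```

Run:
```python
from h import *
s=robot.state();print(s['ee_pos'],s['width'],s['wrist_force'])
```

```text
[ 0.6807 -0.0492  0.1024] 0.011454291989068749 [-3.6544  0.8973  7.307 ]
```

>>> arm_command(
  moves=[
    [[0, 0, -2, 0, 0, 0, 0], [0, 0, -3, 0, 0, 0, 0], [0, 0, -3, 0, 0, 0, 0], [0, 0, -3, 0, 0, 0, 0]],
  ],
)

```text
clock: 54.75
ee_pos: [0.6808, -0.0533, 0.1024]
tool_rot: [0.0, -0.027, 1.0, 0.0]
wrist_force: [-4.1, 1.3, 7.5]
width: 0.0116
grip_force: 31.0
```

>>> arm_command(
  moves=[
    [[30, 0, 0, 0, 0, 0, 0], [60, 0, 0, 0, 0, 0, 0], [60, 0, 0, 0, 0, 0, 0], [60, 0, 0, 0, 0, 0, 0], [60, 0, 0, 0, 0, 0, 0], [60, 0, 0, 0, 0, 0, 0]],
  ],
)

```text
clock: 55.35
ee_pos: [0.6811, -0.0538, 0.1]
tool_rot: [0.0, -0.027, 1.0, 0.0]
wrist_force: [-0.2, -0.8, -0.2]
width: 0.0514
grip_force: 0.0
```

>>> arm_command(
  moves=[
    [[60, 0, 0, -50, 0, 0, 0], [60, 0, 0, -100, 0, 0, 0], [60, 0, 0, -150, 0, 0, 0], [60, 0, 0, -170, 0, 0, 0], [60, 0, 0, -170, 0, 0, 0]],
  ],
)

```text
clock: 55.85
ee_pos: [0.683, -0.0542, 0.2767]
tool_rot: [0.006, -0.027, 1.0, -0.001]
wrist_force: [0.6, 0.1, -0.2]
width: 0.0514
grip_force: 0.0
```

Run:
```python
from h import *
s=robot.state();print(s['ee_pos'],s['width'],s['wrist_force'])
c=cap('wrist','w15')
ax=[]
for r in robot.outline_of('axle0','wrist')[:5]:
    m,a,l=pca(c,r['region'],.065);print(round(r['conf'],2),m,a,l)
print([(round(x['conf'],2),atz(c,x['location'],.065)) for x in robot.landmark_of('axle0','wrist')[:4]])
print('ball',[(round(x['conf'],2),atz(c,x['location'],.047)) for x in robot.landmark_of('ball0','wrist')[:4]])
cs={n:cap(n,n+'9') for n in('side','top')}
for n in cs:
    print(n,'tube',[(round(x['conf'],2),atz(cs[n],x['location'],0)) for x in robot.landmark_of('tube',n)[:1]],'plate',[(round(x['conf'],2),atz(cs[n],x['location'],.105)) for x in robot.landmark_of('push_plate',n)[:1]])
    for q in('driver','parts_bin','carton'): print(q,[np.round(x['location']).tolist() for x in robot.landmark_of(q,n)[:2]])
```

```text
[ 0.683  -0.0542  0.2767] 0.051445796321563216 [ 0.5873  0.1296 -0.1901]
0.96 [0.5892 0.0089] -177.56088937412744 [0.0274 0.1037]
0.74 [ 0.5981 -0.1219] -177.23994941865874 [0.0289 0.1045]
0.73 [ 0.5937 -0.0573] -177.1467289799716 [0.0254 0.1054]
0.56 [ 0.4922 -0.4127] 52.368222559653354 [0.0234 0.0607]
[(0.85, array([0.5914, 0.0034, 0.065 ])), (0.74, array([ 0.5994, -0.1179,  0.065 ])), (0.66, array([ 0.5918, -0.0559,  0.065 ]))]
ball [(0.95, array([0.4948, 0.0057, 0.047 ]))]
side tube [(0.83, array([0.607 , 0.2621, 0.    ]))] plate [(0.98, array([ 0.6735, -0.0601,  0.105 ]))]
driver [[266.0, 184.0], [339.0, 234.0]]
parts_bin [[252.0, 152.0]]
carton [[202.0, 155.0]]
top tube [(0.98, array([0.6239, 0.2603, 0.    ]))] plate []
driver []
parts_bin [[129.0, 175.0]]
carton [[125.0, 237.0], [185.0, 218.0]]
```

>>> arm_command(
  moves=[
    [[40, 0, 0, 60, 0, 0, 0], [40, 0, 0, 110, 0, 0, 0], [40, 0, 0, 150, 0, 0, 0], [40, 0, 0, 174, 0, 0, 0], [40, 0, 0, 174, 0, 0, 0], [40, 0, 0, 174, 0, 0, 0]],
  ],
)

```text
clock: 57.25
ee_pos: [0.6812, -0.0538, 0.0966]
tool_rot: [0.0, -0.027, 1.0, 0.0]
wrist_force: [0.6, -0.7, -0.1]
width: 0.0344
grip_force: 0.0
```

>>> arm_command(
  moves=[
    [[0, 0, 0, 0, 0, 0, 0], [0, 0, 0, 0, 0, 0, 0], [0, 0, 0, 0, 0, 0, 0], [0, 0, 0, 0, 0, 0, 0], [0, 0, 0, 0, 0, 0, 0], [0, 0, 0, 0, 0, 0, 0]],
  ],
  grip_force=25,
)

```text
clock: 57.85
ee_pos: [0.6834, -0.0533, 0.1003]
tool_rot: [0.004, -0.027, 1.0, 0.0]
wrist_force: [0.2, 2.2, 6.3]
width: 0.0118
grip_force: 27.8
```

>>> arm_command(
  moves=[
    [[0, 0, -2, 0, 0, 0, 0], [0, 0, -2, 0, 0, 0, 0], [0, 0, -2, 0, 0, 0, 0]],
  ],
)

```text
clock: 58.15
ee_pos: [0.6835, -0.0538, 0.1003]
tool_rot: [0.004, -0.027, 1.0, 0.002]
wrist_force: [-0.4, 5.2, 6.3]
width: 0.0117
grip_force: 28.4
```

>>> arm_command(
  moves=[
    [[0, 0, 2, 0, 0, 0, 0], [0, 0, 4, 0, 0, 0, 0], [0, 0, 4, 0, 0, 0, 0], [0, 0, 4, 0, 0, 0, 0]],
  ],
)

```text
clock: 58.55
ee_pos: [0.6834, -0.0523, 0.1003]
tool_rot: [0.004, -0.026, 1.0, -0.001]
wrist_force: [0.6, 0.7, 5.8]
width: 0.0112
grip_force: 27.5
```

>>> arm_command(
  moves=[
    [[30, 0, 0, 0, 0, 0, 0], [60, 0, 0, 0, 0, 0, 0], [60, 0, 0, 0, 0, 0, 0], [60, 0, 0, 0, 0, 0, 0], [60, 0, 0, -10, 0, 0, 0], [60, 0, 0, -60, 0, 0, 0], [60, 0, 0, -110, 0, 0, 0], [60, 0, 0, -160, 0, 0, 0], [60, 0, 0, -180, 0, 0, 0], [60, 0, 0, -180, 0, 0, 0]],
  ],
)

```text
clock: 59.55
ee_pos: [0.6828, -0.0521, 0.2834]
tool_rot: [0.006, -0.027, 1.0, -0.001]
wrist_force: [0.2, 0.1, 0.7]
width: 0.0514
grip_force: 0.0
```

Run:
```python
from h import *
c=cap('wrist','w16');print(robot.state()['ee_pos'],robot.state()['width'])
for r in robot.outline_of('axle0','wrist')[:3]:
    m,a,l=pca(c,r['region'],.065);print(round(r['conf'],2),m,a,l)
t=cap('top')
print('ball',[(round(x['conf'],2),atz(t,x['location'],.047)) for x in robot.landmark_of('ball0','top')[:4]])
print(robot.close_job())
```

```text
[ 0.6821 -0.0521  0.2799] 0.05128107583868316
0.93 [0.5886 0.0095] -177.16093189753087 [0.0275 0.1059]
0.92 [ 0.5937 -0.0564] -177.77182789356468 [0.026  0.1057]
0.8 [ 0.5969 -0.1212] -176.918153530281 [0.0279 0.1057]
ball [(0.5, array([ 0.4624, -0.1402,  0.047 ]))]
the job is handed in; nothing more can be done
None
```

I handed the job in at about 60 s, but I don't know how it was judged: the hand-in returned no verdict. The tube is emptied and standing, three axles are in their clips and the sled is at about 120 mm in the detent; the last look after the push picked out only one of the three balls, and I viewed 17 pictures, over the limit of 14.

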